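# Unpack a snap-covered pigment case and close it again

## Task

Free the clear cover of the sample case by pressing its orange tab inward towards the black rib, pivot it up out of its frame and park it on the sloped plywood stand, plain edge down against the stop strip and squarely in the middle. Take every tin out of the case and set each flat across the narrow raised display bar, centred on it, side by side. Then fit the cover back on the empty case, plain edge under the lip and tab snapped out under its keeper, and leave the jars and the bowl alone.

Things in the scene. Friction and masses are not known exactly. Their poses are not given: they have to be found in the camera images.
- case: Fixed oak sample case, tray 180 x 216 mm, origin on the counter under its middle. White floor at z = 8 mm, free from x = -77 to 83 and |y| < 88 mm. Tab-side wall at x = 83 to 93 mm, 52 mm high; pivot-side wall at x = -87 to -77 mm, 56 mm high; side walls at |y| = 98 to 108 mm, 52 mm high, with ledges inside them (|y| = 88 to 98, top z = 44 mm) that carry the cover.
- case_hinge (a point): Point where the middle of the cover's plain lower edge lies when fitted: case frame (-75, 0, 44) mm; the cover pivots about this edge. A lip along the wall covers the edge (lip to x = -66 mm, underside z = 50.5 mm); below it is free down to the floor.
- case_keeper (a point): Middle of the dark steel keeper on the tab-side wall that catches the tab's nose: x = 76 to 93, |y| < 15, z = 46 to 53 mm of the case.
- cover: Loose clear cover, 110 to 230 g: plate x = -75 to 78 mm, 188 mm wide (y), 5 mm thick, grey edges. Origin on its underside, at (0, 0, 44) mm of the case when fitted, axes as the case's. Its -x edge is plain and tucked 9 mm under the lip. It comes out by holding the tab in, raising the tab end about 20 degrees about the plain edge, then drawing it along its own +x; goes back in reverse.
- cover_grip (a point): On the cover, (46, 0, 31) mm of its frame: a good TCP, fingers closing along the cover's x, so that one pinch presses the tab against the black rib and holds the cover (37 mm wide, 28 mm when pressed). Rib: across y, x = 32 to 40 mm, 40 mm wide, top z = 35 mm. Keep fingertips above z = 10 mm of the cover.
- cover_tongue (a point): Middle of the lower plain edge of the cover: cover frame (-75, 0, 0) mm.
- tab (a joint): How far the orange tab is pressed towards the rib (the cover's -x): 0 out, at most 0.009 m. Springs back when released; 4 N to start, 7.6 N fully in. At 0 its nose reaches 5 mm under the case's keeper; pressed over 0.007 m it is free. No ramp: keep it pressed while closing the cover too.
- tab_face (a point): Middle of the outer face of the tab's upright: cover frame (69, 0, 24) mm when not pressed. The upright is 6 mm thick in x, 30 mm wide, its top at z = 34 mm of the cover; its nose hangs 4 mm below the cover's underside.
- stand: Fixed plywood stand, about 150 x 150 mm, origin on the counter under its middle; carries the sloped rest.
- rest: The stand's fixed sloped top, x = -85 to 50 mm, 150 mm wide. Its z is the normal of the slope, +x points up the slope (0.35 rad to the level), origin on the surface, 50 mm above the counter: the cover's origin should lie there, axes along the rest's. A stop strip at the low end (inner face x = -77 mm) stands 12 mm above the surface.
- bar: Fixed level display bar: 250 mm long (x), only 36 mm wide (y), top at z = 60 mm, on two dark feet; origin on the counter under its middle.
- tin0: Flat tin, 54 (x) x 34 (y) x 24 (z) mm, 50 to 100 g, aluminium with red panels, the same both ways up; origin in the middle of its underside as built. Starts flat in a row across the case floor, its x roughly along the case's x; may be absent. It belongs flat on the bar, its 54 mm length across the bar.
- tin1: Flat tin, 54 (x) x 34 (y) x 24 (z) mm, 50 to 100 g, aluminium with blue panels, the same both ways up; origin in the middle of its underside as built. Starts flat in a row across the case floor, its x roughly along the case's x; may be absent. It belongs flat on the bar, its 54 mm length across the bar.
- tin2: Flat tin, 54 (x) x 34 (y) x 24 (z) mm, 50 to 100 g, aluminium with yellow panels, the same both ways up; origin in the middle of its underside as built. Starts flat in a row across the case floor, its x roughly along the case's x; may be absent. It belongs flat on the bar, its 54 mm length across the bar.
- tin3: Flat tin, 54 (x) x 34 (y) x 24 (z) mm, 50 to 100 g, aluminium with green panels, the same both ways up; origin in the middle of its underside as built. Starts flat in a row across the case floor, its x roughly along the case's x; may be absent. It belongs flat on the bar, its 54 mm length across the bar.
- jar_ultra: Bystander: corked glass jar of blue pigment, 54 mm across, 82 mm tall, origin under its middle.
- jar_ochre: Bystander: corked glass jar of ochre pigment, 54 mm across, 82 mm tall, origin under its middle.
- mortar: Bystander: white ceramic bowl, 100 mm across, 50 mm tall, origin under its middle.
Things that resemble listed ones, but are neither listed nor needed, are in the scene too. What is shaped like the cover but pink is not meant. Leave any green look-alike of the stand alone.

How it is judged:
By the outcome, as a careful person would: the job done as asked, in the order asked, and still so for the second after the job is handed in, with the robot touching nothing.
Of tin0, tin1, tin2, tin3 only 3 to 4 are there at a start; the rules pass over those that are not, and their reading is None.
At some moment in a run one of cover may be knocked a few centimetres aside while the robot is not near it.
Once in a run the grip may slacken for a moment while it holds something.
It also fails if it takes over 200 s, if anything falls off the work surface, if the arm or the gripper's body presses on something with over 40 N, if the wrist force passes 120 N, or if a joint passes its speed limit or range.

## Robot

A 7-joint arm with a two-finger parallel gripper is mounted at the origin on the work surface. World frame = base frame: x ahead of the robot, y to its left, z up, the work surface at z = 0. Lengths are in mm, angles in rad, forces in N, time in s.
With the tool pointing down it reaches from about 400 to 900 mm from the base axis. Payload 5.5 kg.
Tool frame: the origin (TCP) lies between the finger pads, 19 mm behind the fingertips; this is the grasp point; x points along the fingers, y is the direction in which the jaws open and shut, and the axes are right-handed (so a half turn about x gives the same grasp; the last joint's range is limited). The gripper opens to 85 mm and grips with 20 to 120 N. Pads are 22 mm wide; open, the fingers measure 114 mm over their backs; the gripper's body (76 mm by 85 mm) begins 54 mm behind the grasp point. The pads swing forward as they close: fully open they stand 13 mm farther back than shut.
Start: joints at [-0.93, 0.501, -0.427, 1.55, 0.221, 1.138, -0.21], TCP at [239.733, 604.175, 250.01] pointing down, gripper open.
Joint ranges: [-2.88, 2.88], [-0.31, 2.03], [-1.54, 1.56], [0.2, 2.42], [-1.41, 4.55], [0.19, 2.02], [-2.57, 2.57]. Speed limits (rad/s): [2.57, 2.57, 3.14, 3.14, 3.14, 3.14, 3.14].

## Interface

Orientations are given as a rotation vector (axis times angle).
In Python, from plant import manip gives the robot as it stands.
- The arm moves only by the tool play_rows, never from a script. Its argument "rows" is text: rows parted by semicolons, each of 4 numbers parted by spaces: the shift along the tool's x, y, z in mm, then the turn about the tool's x in rad. In form: tx ty tz roll; .... A call has 1 to 10 rows; each row is the pose to reach, as a shift and turn from the pose commanded when the call began, along the tool's axes at that moment; what a row does not reach only later rows make up. A row lasts 1/12 s, in which the tool goes at most 41.7 mm and 7.16 degrees, less where a joint would pass 70% of its speed; a pose out of reach is approached as far as the arm can. A call with a gripper value outside its range is refused whole. "claw" is the closure in counts, from 0 (fully open) to 255 (shut), set as the call begins (left out, the last holds). The fingers move at their own pace and stop on an object; "force" is the grip in N (left out, the last holds). Time passes only in rows, so rows that repeat a pose let the fingers close. It gives the time, the measured TCP pose, the force and the opening at its end, in the units of the state.
- manip.state(): the state, without advancing time (a new reading comes with each control period).
- manip.capture(name): name is "scene" or "top" or "wrist"; returns (picture, depth): 420x560x3 uint8, red, green, blue; 420x560 float32, mm along the optical axis (not along the pixel's ray), 0 where there is no reading.
- manip.camera_info(name): a dict with "fx", "fy", "cx", "cy" (pixels), "origin" and "attitude" of the camera in the world. Camera axes: x right, y down, z forward; pixel columns grow to the right and rows downward; lengths in mm; the calibration is good to about 2 mm. A picture is of the moment at which its call begins: read the wrist's pose just before it. camera_info takes no time and is no camera call; for the wrist camera it gives the pose at the moment of the call.
- manip.finish_job(): hands the job in, once; it reports no verdict.
Trained networks look in the newest picture that a camera, given by its name, has taken for a name from the list of things; names that differ only in an ending like _2 or _b are one class to them, and where a whole thing is asked for, a point or a joint stands for the part that bears it (a point fixed in the world has none). Each returns a list of dicts, best first, with "conf" (0 to 1); they miss things now and then, are a little off and sometimes report something else, mostly with a low value. They report only what shows in the picture. A call takes as long as a camera call. They do not tell look-alikes from the thing itself.
- manip.silhouettes(camera, label): "mask" (420x560 bool, what is visible of it) and "box" ([left, top, width, height] in pixels, round what is visible of it).
- manip.place_of(camera, label): "location" ([column, row] in pixels: a listed point, or the origin of a listed thing).
The state is a dict: "time": time; "qpos": joint angles; "joint_vel": joint speeds; "effort": joint torques, N m; "tool_pos": TCP position; "eef_rot": TCP orientation; "contact_force": force on the tool from outside, world axes, zero at the start; "torque": the same for the moment, N m; "gripper_width": finger opening in mm.
Only numpy, scipy, OpenCV 4.12 (cv2) and the standard library are available. Lean on these libraries where they do the work, as an engineer would, in place of code of your own. Each camera call takes 0.05 s, during which the arm holds its last target.

## Working session

There is one attempt and no reset: what is moved stays moved. The work goes in short steps, Python scripts to look and compute and a tool call to move; the robot and the scene stay as the last step left them, time stands still between calls to the robot, and variables do not carry over. Pictures are saved under pics/ and viewed, and the job is handed in when it is done.

Besides the shell and the picture viewer there is one more tool, called after ">>>" as name(argument=value, ...), one argument or row to a line, values as JSON. play_rows: Moves the arm, as the interface text tells. Its arguments: {"type":"object","properties":{"rows":{"type":"string"},"claw":{"type":"number"},"force":{"type":"number"}},"required":["rows"]}

```bash
ls; mkdir -p pics
python3 - <<'E'
from plant import manip
import cv2
print(manip.state())
for n in ("scene","top","wrist"):
    p,d=manip.capture(n); cv2.imwrite(f"pics/{n}0.png",p[:,:,::-1]); print(n,manip.camera_info(n))
E
```

```text
pics
{'time': 0.0, 'qpos': array([-0.92978062,  0.50181814, -0.42674847,  1.55144723,  0.22082024,
        1.1383315 , -0.21028146]), 'joint_vel': array([-0.00057707,  0.00108528, -0.0011417 , -0.00138087, -0.00127525,
        0.00100531,  0.00042224]), 'effort': array([ 2.42292717e-04, -5.69514620e+01, -5.81646904e+00, -2.80950344e+01,
        1.06534216e-02,  1.16737848e-02, -1.29170726e-05]), 'tool_pos': array([239.61022359, 603.51148881, 248.97533968]), 'eef_rot': array([ 0.29488927,  1.55078083, -0.2979055 ]), 'contact_force': array([-0.29192108,  0.3661946 , -0.26314009]), 'torque': array([-0.04091595,  0.00182358, -0.02540343]), 'gripper_width': 85.29730552846877}
scene {'fx': 430.9068373443866, 'fy': 430.9068373443866, 'cx': 279.24460486814246, 'cy': 208.77043795468313, 'origin': array([1540.55646421,  226.68023488,  754.57757053]), 'attitude': array([-1.49681632, -1.83723762,  0.94457013])}
top {'fx': 418.6487671140073, 'fy': 418.6487671140073, 'cx': 283.8404907944245, 'cy': 208.43938190913178, 'origin': array([ 360.28571428,   28.29080449, 1234.60071957]), 'attitude': array([-2.11975701,  2.10373099, -0.20972514])}
wrist {'fx': 312.87801498411363, 'fy': 312.87801498411363, 'cx': 275.6928279711443, 'cy': 208.12283382994332, 'origin': array([170.18445994, 630.91247209, 373.04531567]), 'attitude': array([2.38592967, 1.61901075, 0.24422437])}
```

View pics/scene0.png

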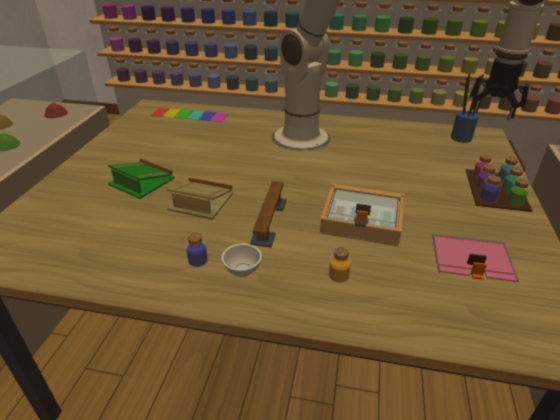

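View pics/top0.png

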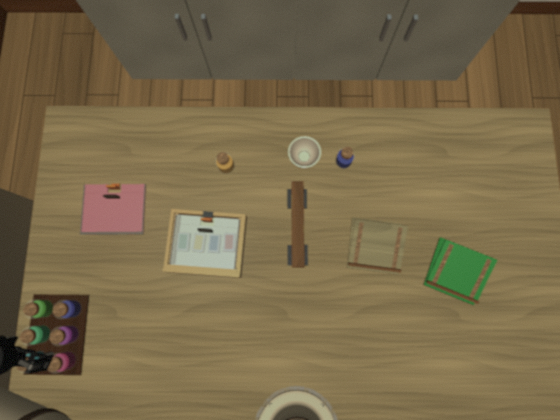

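View pics/wrist0.png

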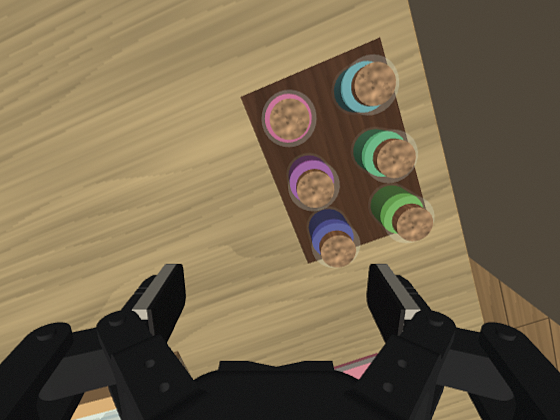

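```bash
cat > h.py <<'E'
from plant import manip
import numpy as np, cv2
from scipy.spatial.transform import Rotation as R
np.set_printoptions(precision=2,suppress=True)
def cam(n):
    c=manip.camera_info(n); c['R']=R.from_rotvec(c['attitude']).as_matrix(); return c
def deproj(c,u,v,d):
    p=np.stack([(np.asarray(u)-c['cx'])/c['fx']*d,(np.asarray(v)-c['cy'])/c['fy']*d,np.asarray(d)*1.0],-1)
    return p@c['R'].T+c['origin']
def proj(c,P):
    q=(np.asarray(P,float)-c['origin'])@c['R']
    return np.stack([q[...,0]/q[...,2]*c['fx']+c['cx'],q[...,1]/q[...,2]*c['fy']+c['cy']],-1)
def onz(c,u,v,z):
    a=deproj(c,u,v,1.0)-c['origin']; return c['origin']+a*(z-c['origin'][2])/a[2]
def save(n,p): cv2.imwrite(f"pics/{n}.png",p[:,:,::-1])
def tool():
    s=manip.state(); return s['tool_pos'],R.from_rotvec(s['eef_rot']).as_matrix(),s
E
python3 - <<'E'
from h import *
t,M,s=tool(); print(M)
c=cam("top"); p,d=manip.capture("top"); 
for l in ["case","case_keeper","case_hinge","cover","cover_grip","tab_face","stand","rest","bar","tin0","tin1","tin2","tin3","jar_ultra","jar_ochre","mortar"]:
    for r in manip.place_of("top",l)[:3]:
        u,v=r["location"]; dd=d[int(v),int(u)]
        print(l,round(r["conf"],2),np.array([u,v]),deproj(c,u,v,dd), onz(c,u,v,0))
print(manip.state()['time'])
E
```

```text
[[-0.    0.37  0.93]
 [-0.    0.93 -0.37]
 [-1.   -0.   -0.  ]]
case_keeper 0.56 [204.2 212.2] [591.12 264.79  54.73] [601.82 275.76   0.  ]
case_hinge 0.77 [202.8 271.8] [421.46 260.72  55.14] [424.32 271.59   0.  ]
cover 0.97 [202.8 242.2] [505.31 266.08  47.97] [511.18 275.7    0.  ]
cover 0.94 [113.6 208.5] [609.8  546.89   7.12] [611.25 549.89   0.  ]
cover_grip 0.8 [208.3 225. ] [562.45 261.13   2.9 ] [562.93 261.68   0.  ]
cover_grip 0.72 [108.6 193.2] [656.96 566.43   6.82] [658.61 569.42   0.  ]
tab_face 0.46 [112.6 185.4] [674.1  544.54  34.68] [683.17 559.46   0.  ]
tab_face 0.4 [205.  215.5] [581.18 261.72  56.37] [591.74 272.89   0.  ]
stand 0.9 [459.3 262.7] [ 452.54 -457.44   51.52] [ 456.56 -478.59    0.  ]
stand 0.71 [374.3 244.8] [ 502.03 -222.67   43.96] [ 507.26 -231.94    0.  ]
rest 0.72 [371.6 245.3] [ 500.52 -214.9    44.11] [ 505.72 -223.91    0.  ]
rest 0.7 [467.  266.6] [ 442.08 -479.63   48.  ] [ 445.39 -500.17    0.  ]
rest 0.32 [204.  242.5] [504.41 262.5   48.57] [510.31 272.09   0.  ]
bar 0.59 [295.2 227.8] [547.44   3.11  56.18] [556.36   1.91   0.  ]
bar 0.48 [204.3 226.4] [551.91 265.17  41.69] [558.6  273.45   0.  ]
jar_ultra 0.69 [379.5 238.9] [ 518.34 -236.91   49.35] [ 524.92 -247.95    0.  ]
jar_ultra 0.68 [341.6 155.7] [ 756.82 -130.47   75.67] [ 782.71 -140.83    0.  ]
jar_ochre 0.72 [225.4 167.2] [724.91 207.99  59.34] [743.32 217.06   0.  ]
mortar 0.98 [303.3 155.2] [782.41 -22.4    3.38] [783.56 -22.54   0.  ]
1.0
```

Run:
```python
from h import *
t,M,s=tool(); c=cam("wrist")
print("cam off in tool", (c['origin']-t)@M, "R cam in tool\n", M.T@c['R'])
p=cv2.imread("pics/top0.png"); 
cv2.imwrite("pics/crop1.png",cv2.resize(p[190:300,150:420],None,fx=2.9,fy=2.9,interpolation=cv2.INTER_CUBIC))
```

```text
cam off in tool [-123.84   -0.5   -74.6 ] R cam in tool
 [[-0.   -0.3   0.96]
 [ 1.   -0.    0.  ]
 [ 0.    0.96  0.3 ]]
```

View pics/crop1.png

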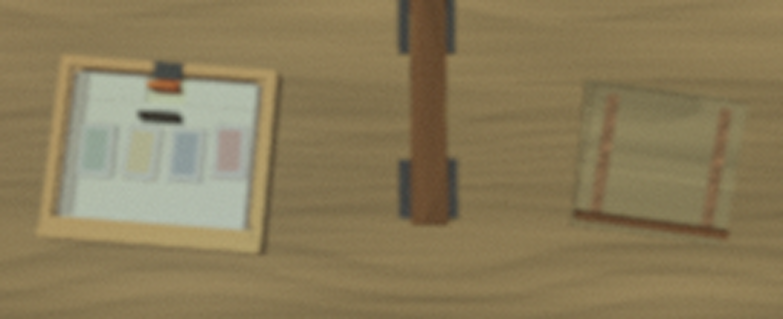

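Run:
```python
from h import *
c=cam("top")
P=[onz(c,u,v,z) for u,v,z in [(163.1,271.7,56),(241.4,277.2,56),(171.4,209.7,52),(245.9,214.1,52),(348.6,263.4,25),(401,271,25),(586/2.9+150,83/2.9+190,70),(746/2.9+150,103/2.9+190,70)]]
for p in P: print(p)
f=lambda a,b: np.degrees(np.arctan2((b-a)[1],(b-a)[0]))
print(f(P[1],P[0])-90,f(P[3],P[2])-90,f(P[1],P[3]),f(P[0],P[2]),"stand",f(P[5],P[4])-90,f(P[7],P[6])-90,f(P[5],P[7]))
for u,v in [(297.5,182),(297.5,267)]: print(onz(c,u,v,60))
```

```text
[420.82 371.49  56.  ]
[407.38 152.38  56.  ]
[598.33 360.44  52.  ]
[586.94 144.97  52.  ]
[ 450.16 -151.07   25.  ]
[ 429.72 -300.23   25.  ]
[ 572.64 -157.1    70.  ]
[ 554.04 -311.67   70.  ]
-3.5090756792149023 -3.0259183627264292 -2.362807057751936 -3.561417130450103 stand -7.804208085409641 -6.859481418015449 -5.259989802401058
[681.32  -3.13  60.  ]
[436.5  -3.5  60. ]
```

```bash
cat >> h.py <<'E'
def go(x,y,z,yawdeg):
    """yaw of tool z axis in world"""
    t,M,s=tool(); d=(np.array([x,y,z])-t)@M
    cur=np.degrees(np.arctan2(M[1,2],M[0,2])); r=-np.radians((yawdeg-cur+180)%360-180)
    print("cur",t,"yaw %.2f"%cur,"tilt",M[2],"-> move",d,"roll %.3f"%r, "t %.1f"%s['time'])
E
python3 -c "
from h import *
go(480,258,250,-3.1)"
```

```text
cur [239.75 604.19 250.03] yaw -21.65 tilt [-1.  0. -0.] -> move [  -0.   -233.16  351.  ] roll -0.324 t 1.0
```

>>> play_rows(
  rows="0 -23 35 -0.032; 0 -46 70 -0.065; 0 -70 105 -0.1; 0 -93 140 -0.13; 0 -117 175 -0.16; 0 -140 211 -0.2; 0 -164 246 -0.23; 0 -187 281 -0.26; 0 -215 325 -0.3; 0 -233 351 -0.324",
)

```text
time: 1.83
tool_pos: [478.4, 260.2, 250.4]
eef_rot: [0.041, 1.57, -0.04]
contact_force: [0.3, 0.3, 0.3]
gripper_width: 85.3
```

>>> play_rows(
  rows="0 0 0 0; 0 0 0 0",
)

```text
time: 2.0
tool_pos: [479.5, 258.6, 250.0]
eef_rot: [0.047, 1.57, -0.049]
contact_force: [-0.3, 1.1, 0.6]
gripper_width: 85.3
```

Run:
```python
from h import *
t,M,s=tool(); print(t,M[:,2],s['time'])
p,d=manip.capture("wrist"); save("w1",p); np.save("w1d.npy",d)
import pickle; c=cam("wrist"); pickle.dump(c,open("w1c.pkl","wb"))
for l in ["tin0","tin1","tin2","tin3","cover_grip","tab_face","cover_tongue","case_keeper","case_hinge","case"]:
    for r in manip.place_of("wrist",l)[:2]:
        u,v=r["location"]; dd=d[int(v),int(u)] if 0<=v<420 and 0<=u<560 else 0
        print(l,round(r["conf"],2),np.array([u,v]),deproj(c,u,v,dd))
```

```text
[479.48 258.58 249.97] [ 1.   -0.06  0.  ] 2.0
cover_grip 0.74 [515.6 307.2] [676.07 576.09   8.01]
cover_grip 0.57 [279.8 254.2] [578.4  260.34   8.13]
tab_face 0.81 [511.3 316.8] [672.94 553.22  31.22]
tab_face 0.65 [279.4 272.5] [567.56 259.53  75.37]
cover_tongue 0.95 [512.8 206.8] [534.2  554.42   0.42]
cover_tongue 0.72 [258.9 356.6] [724.48 223.43  22.4 ]
case_keeper 0.59 [279.6 275.5] [569.99 259.59  77.44]
case_keeper 0.22 [ 83.  249.5] [560.53   4.77   0.21]
case_hinge 0.66 [284.4 136.5] [427.7  272.33  55.92]
```

View pics/w1.png

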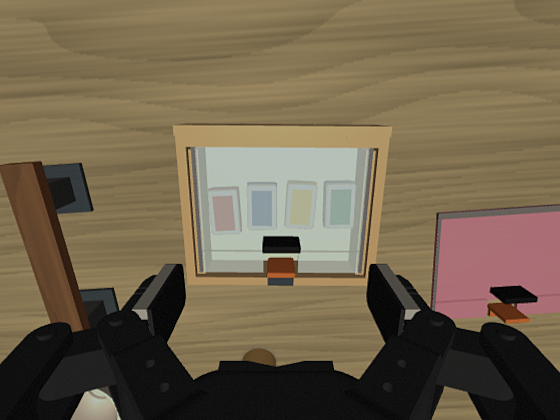

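Run:
```python
from h import *
import pickle
c=pickle.load(open("w1c.pkl","rb")); d=np.load("w1d.npy"); p=cv2.imread("pics/w1.png").astype(int)
v,u=np.mgrid[0:420,0:560]; W=deproj(c,u,v,d)
b,g,r=p[...,0],p[...,1],p[...,2]
roi=(u>250)&(u<312)&(v>225)&(v<290)
for n,m in (("orange",roi&(r>130)&(g<110)&(b<70)&(W[...,2]>72)),("rib",roi&(r<50)&(v<258)&(W[...,2]>60))):
    q=W[m]; print(n,len(q),q.mean(0),q.min(0),q.max(0),np.median(q[:,2]))
    cc,sz,a=cv2.minAreaRect(q[:,:2].astype(np.float32)); print(cc,sz,a)
# case corners by frame: wall top plane fit
for z0,z1,n in ((53.5,60,"pivot wall"),):
    m=(W[...,2]>z0)&(W[...,2]<z1)&(u>165)&(u<400)&(v<160); q=W[m]; print(n,len(q),q.min(0),q.max(0)); print(cv2.minAreaRect(q[:,:2].astype(np.float32)))
m=(W[...,2]>49)&(W[...,2]<60)&(u>165)&(u<400)&(v<300)&(v>110); q=W[m]; print(cv2.minAreaRect(q[:,:2].astype(np.float32)))
pp=p[105:315,160:410].astype(np.uint8); cv2.imwrite("pics/w1c.png",cv2.resize(pp,None,fx=2.8,fy=2.8,interpolation=cv2.INTER_CUBIC))
```

```text
orange 140 [569.21 260.58  77.87] [566.01 246.05  76.06] [572.69 275.02  79.95] 77.90619918965982
(569.2060546875, 260.5673522949219) (28.787532806396484, 5.835232257843018) 87.32071685791016
rib 480 [537.53 262.78  73.99] [534.42 243.73  60.29] [543.61 282.32  80.59] 77.56108396151603
(538.8896484375, 262.9260559082031) (38.76811981201172, 7.760047912597656) 86.60211944580078
pivot wall 4498 [410.3  162.34  53.55] [455.95 377.79  59.03]
((433.0520324707031, 269.2785949707031), (216.0211181640625, 32.202396392822266), 86.11414337158203)
((507.3463439941406, 264.6548767089844), (217.00596618652344, 180.77529907226562), 86.28639221191406)
```

View pics/w1c.png

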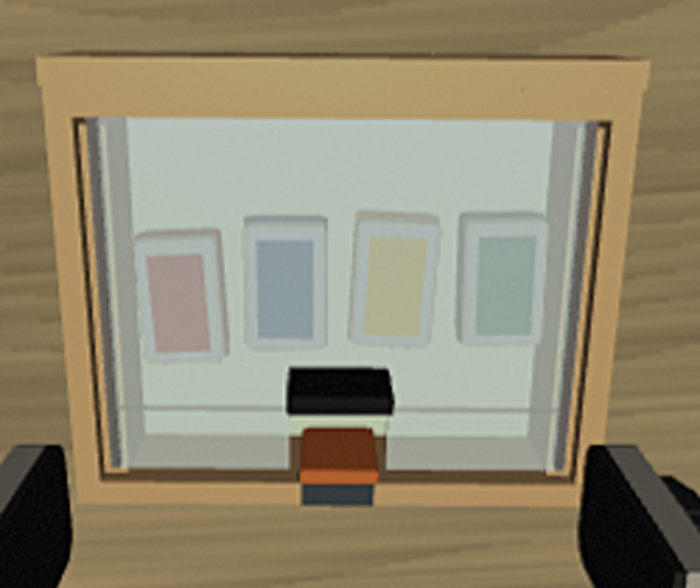

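```bash
cat >> h.py <<'E'
CO=np.array([503.6,264.8]); CY=-3.6
def case(x,y,O=None,Y=None):
    a=np.radians(CY if Y is None else Y); O=CO if O is None else O
    return O+np.array([x*np.cos(a)-y*np.sin(a),x*np.sin(a)+y*np.cos(a)])
E
python3 -c "
from h import *
print(manip.state()['qpos'])
x,y=case(46,0);print(x,y)
go(x,y,130,CY-90);go(x,y,130,CY+90)"
```

```text
[-0.25  0.3  -0.37  1.82  0.12  1.04  0.86]
549.5092295077005 261.9116361016516
cur [477.12 262.5  250.01] yaw -3.03 tilt [-1.  0. -0.] -> move [120.01   3.22  72.33] roll 1.581 t 2.5
cur [477.12 262.5  250.01] yaw -3.03 tilt [-1.  0. -0.] -> move [120.01   3.22  72.33] roll -1.561 t 2.5
```

```bash
cat >> h.py <<'E'
def snap(n,name):
    t,M,s=tool(); c=cam(n); p,d=manip.capture(n); save(name,p)
    v,u=np.mgrid[0:420,0:560]; W=deproj(c,u,v,np.where(d>0,d,np.nan)); print("t %.2f"%s['time'],t)
    return c,p.astype(int),d,W,u,v
def rect(q): return cv2.minAreaRect(np.asarray(q)[:,:2].astype(np.float32))
E
cat > m1.py <<'E'
from h import *
c,p,d,W,u,v=snap("wrist","w2"); print(tool()[0])
r,g,b=p[...,0],p[...,1],p[...,2]
roi=(u>250)&(u<312)&(v>225)&(v<300)
for n,m in (("orange",roi&(r>130)&(g<110)&(b<70)&(W[...,2]>72)),("rib",roi&(r<50)&(v<258)&(W[...,2]>60))):
    q=W[m]; print(n,len(q),np.median(q[:,2]),rect(q))
m=(W[...,2]>49)&(W[...,2]<60)&(u>165)&(u<400)&(v<300)&(v>110); q=W[m]; print(rect(q))
E
python3 m1.py
```

```text
t 2.55 [477.12 262.5  250.01]
[477.22 262.33 249.98]
orange 134 77.72840466692693 ((570.8750610351562, 257.4040832519531), (27.762435913085938, 5.616593360900879), 86.41410064697266)
rib 473 76.70901215824125 ((540.13720703125, 259.7951965332031), (38.734474182128906, 6.825500011444092), 87.4449234008789)
((509.000732421875, 261.6552734375), (216.93191528320312, 180.77940368652344), 86.06755065917969)
```

View pics/w2.png

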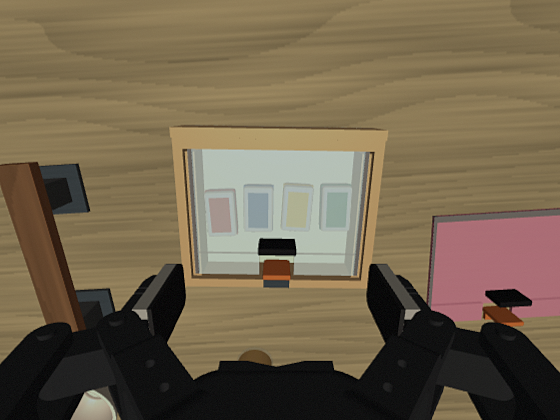

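```bash
sed -i 's/^CO=.*/CO=np.array([505.0,261.9]); CY=-3.7/' h.py
python3 -c "
from h import *
x,y=case(46,0);print(x,y)
go(x,y,120,CY+90)"
```

```text
550.9041184405203 258.93151382036393
cur [477.22 262.33 249.98] yaw -3.04 tilt [-1.  0. -0.] -> move [129.98   0.52  73.77] roll -1.559 t 2.6
```

>>> play_rows(
  rows="10 0 0 -0.06; 15 0 10 -0.12",
)

```text
time: 2.77
tool_pos: [485.7, 262.1, 234.6]
eef_rot: [-0.056, 1.571, 0.056]
contact_force: [0.1, -0.4, 0.5]
gripper_width: 85.9
```

```bash
python3 -c "
from h import *
print(manip.state()['qpos'])
x,y=case(46,0);print(x,y)
go(x,y,120,CY+90)"
```

```text
[-0.23  0.34 -0.38  1.82  0.14  1.02  0.97]
550.9041184405203 258.93151382036393
cur [485.71 262.05 234.56] yaw 4.07 tilt [-1. -0. -0.] -> move [114.49  -7.71  64.94] roll -1.435 t 2.8
```

>>> play_rows(
  rows="10 -1 6 0.12; 20 -2 13 0.24; 30 -3 20 0.36; 40 -4 26 0.48; 50 -5 32 0.6; 60 -6 40 0.72; 70 -7 46 0.84; 80 -7.7 52 0.96; 90 -7.7 60 1.08; 90 -7.7 65 1.2",
  claw=70,
)

```text
time: 3.6
tool_pos: [552.2, 257.3, 142.7]
eef_rot: [0.884, 1.384, -0.889]
contact_force: [0.0, -0.4, -1.0]
gripper_width: 61.9
```

>>> play_rows(
  rows="0 0 0 0.12; 0 0 0 0.24; 0 0 0 0.36; 0 0 0 0.48; 0 0 0 0.506; 0 0 0 0.506; 0 0 0 0.506; 0 0 0 0.506",
)

```text
time: 4.27
tool_pos: [552.7, 258.1, 145.0]
eef_rot: [1.258, 1.177, -1.258]
contact_force: [-0.3, 0.0, -0.1]
gripper_width: 61.8
```

```bash
python3 -c "
from h import *
print(manip.state()['qpos'])
x,y=case(46,0)
go(x,y,76,CY-90)
c,p,d,W,u,v=snap('wrist','w3')
go(x,y,76,CY-90)
"
```

```text
[-0.49  0.51  0.02  1.75 -0.01  0.87 -0.54]
cur [552.72 258.13 144.97] yaw -93.80 tilt [-1. -0. -0.] -> move [68.97 -1.86 -0.68] roll -0.002 t 4.3
t 4.27 [552.72 258.13 144.97]
cur [552.77 258.08 145.01] yaw -93.84 tilt [-1. -0. -0.] -> move [69.01 -1.92 -0.71] roll -0.003 t 4.3
```

View pics/w3.png

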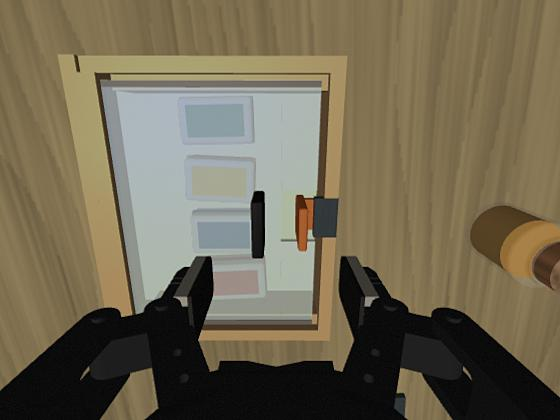

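```bash
python3 -c "
from h import *
c,p,d,W,u,v=snap('wrist','w3')
t,M,s=tool()
r,g,b=p[...,0],p[...,1],p[...,2]
for n,m in (('or',(u>285)&(u<315)&(v>180)&(v<255)&(r>100)&(g<110)&(b<70)&(W[...,2]>74)),('rib',(u>240)&(u<272)&(v>180)&(v<265)&(r<50)&(W[...,2]>74))):
    q=W[m]; cc=rect(q); print(n,len(q),np.median(q[:,2]),cc,(np.array([*cc[0],70])-t)@M)
"
```

```text
t 4.32 [552.77 258.08 145.01]
or 364 77.70500697927977 ((571.1845703125, 257.909423828125), (29.456493377685547, 5.793967247009277), 85.41392517089844) [75.03 18.35 -1.08]
rib 678 78.77896111695944 ((541.413330078125, 260.2193603515625), (39.21163558959961, 7.570240497589111), 86.42002868652344) [ 75.03 -11.51  -1.37]
```

>>> play_rows(
  rows="20 -1.5 -1.2 0; 40 -1.5 -1.2 0; 56 -1.5 -1.2 0; 65 -1.5 -1.2 0; 68.5 -1.5 -1.2 0; 68.5 -1.5 -1.2 0; 68.5 -1.5 -1.2 0",
)

```text
time: 4.95
tool_pos: [551.9, 259.6, 77.1]
eef_rot: [1.26, 1.176, -1.259]
contact_force: [0.4, -0.7, 1.0]
gripper_width: 61.9
```

>>> play_rows(
  rows="0 0 0 0; 0 0 0 0; 0 0 0 0; 0 0 0 0; 0 0 0 0; 0 0 0 0; 0 0 0 0",
  claw=255,
  force=25,
)

```text
time: 5.53
tool_pos: [551.4, 260.0, 78.3]
eef_rot: [1.26, 1.176, -1.259]
contact_force: [-4.0, -0.3, 8.0]
gripper_width: 27.4
```

>>> play_rows(
  rows="-3 -1 0 0; -6 -1.5 0 0; -9 -2 0 0; -12 -2.5 0 0; -15 -3 0 0; -18 -4 0 0; -20 -4 0 0; -20 -4 0 0; -20 -4 0 0",
)

```text
time: 6.28
tool_pos: [547.0, 259.6, 96.2]
eef_rot: [1.259, 1.176, -1.26]
contact_force: [2.3, 2.8, -14.2]
gripper_width: 27.5
```

```bash
python3 -c "
from h import *
c,p,d,W,u,v=snap('wrist','w4')
c,p,d,W,u,v=snap('scene','s4')
cv2.imwrite('pics/s4.png',cv2.resize(p[170:260,300:430,::-1].astype(np.uint8),None,fx=5,fy=5,interpolation=cv2.INTER_CUBIC))
print(manip.state()['gripper_width'],manip.state()['contact_force'])
"
```

```text
t 6.28 [547.   259.64  96.22]
t 6.33 [546.99 259.69  96.18]
27.32081441210074 [  1.18   2.78 -13.48]
```

View pics/w4.png

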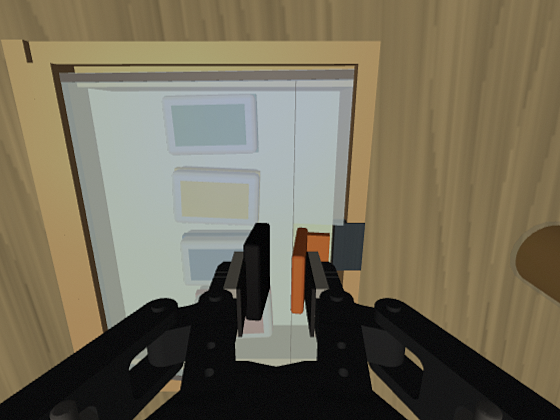

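View pics/s4.png

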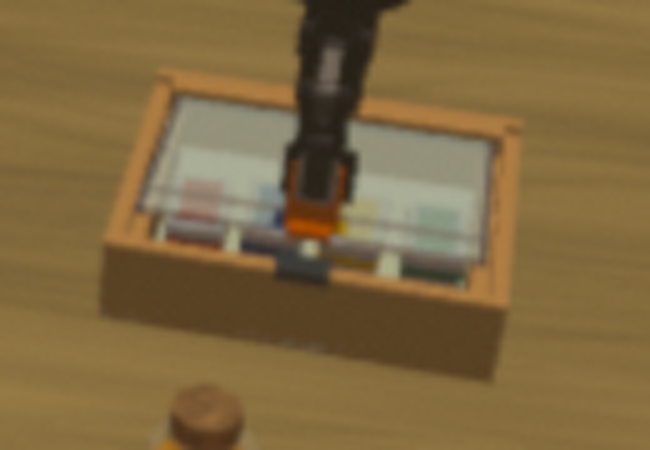

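>>> play_rows(
  rows="2 0.5 0 0; 4 1 0 0; 6 1.5 0 0; 7 1.5 0 0; 7 1.5 0 0; 7 1.5 0 0",
)

```text
time: 6.88
tool_pos: [548.9, 259.3, 90.0]
eef_rot: [1.26, 1.176, -1.26]
contact_force: [0.2, 0.1, -2.0]
gripper_width: 27.1
```

>>> play_rows(
  rows="0 0 0 0; 0 0 0 0; 0 0 0 0; 0 0 0 0; 0 0 0 0",
  claw=70,
)

```text
time: 7.3
tool_pos: [548.8, 259.6, 89.7]
eef_rot: [1.26, 1.176, -1.26]
contact_force: [0.1, -0.1, -0.8]
gripper_width: 62.1
```

>>> play_rows(
  rows="-20 0 0 0; -40 0 0 0.1; -60 0 0 0.2; -60 0 0 0.2; -60 0 0 0.2",
)

```text
time: 7.72
tool_pos: [549.7, 260.1, 150.9]
eef_rot: [1.406, 1.07, -1.401]
contact_force: [-1.1, -0.4, -0.1]
gripper_width: 62.2
```

```bash
cat > m2.py <<'E'
from h import *
import sys
c,p,d,W,u,v=snap('wrist',sys.argv[1])
t,M,s=tool()
r,g,b=p[...,0],p[...,1],p[...,2]
near=(np.hypot(W[...,0]-551,W[...,1]-259)<45)&(v<330)
for n,m in (('or',near&(r>100)&(g<110)&(b<70)&(W[...,2]>80)),('rib',near&(r<50)&(g<50)&(W[...,2]>74)&(W[...,2]<98))):
    q=W[m]
    if len(q)<10: print(n,len(q));continue
    zt=np.percentile(q[:,2],90); q=q[q[:,2]>zt-4]; cc=rect(q); print(n,len(q),zt,cc,(np.array([*cc[0],70])-t)@M)
E
python3 m2.py w5
```

```text
t 7.72 [549.67 260.11 150.89]
or 369 90.31313544414022 ((572.0738525390625, 256.3800048828125), (31.139127731323242, 17.550682067871094), 86.20912170410156) [79.64 23.32 -2.94]
rib 683 88.37619617605633 ((536.6077880859375, 260.0627136230469), (39.14598846435547, 7.804220676422119), 86.63308715820312) [ 79.63 -11.86   2.87]
```

View pics/w5.png

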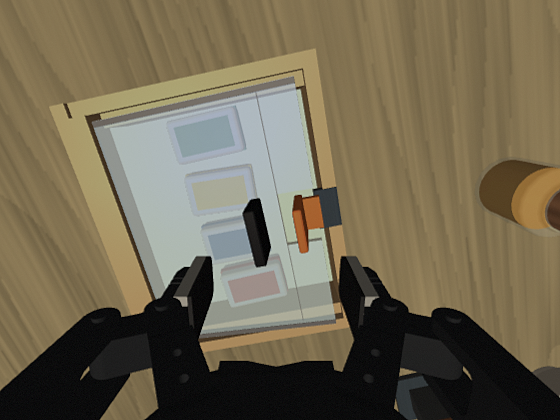

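```bash
python3 -c "
from h import *
go(537.3,260.0,130,CY)"
```

```text
cur [548.77 259.69 149.63] yaw -105.31 tilt [-1.  0. -0.] -> move [ 19.63 -11.15   2.73] roll -1.773 t 7.8
```

>>> play_rows(
  rows="0 -2 1 -0.12; 0 -4 2 -0.24; 0 -6 3 -0.36; 0 -8 3 -0.48; 0 -11 3 -0.6; 0 -11 3 -0.72; 5 -11 3 -0.84; 10 -11 3 -0.96; 15 -11 3 -1.08; 19 -11 3 -1.2",
)

```text
time: 8.6
tool_pos: [536.2, 259.1, 128.6]
eef_rot: [0.494, 1.516, -0.497]
contact_force: [0.5, -0.6, -0.3]
gripper_width: 61.7
```

>>> play_rows(
  rows="0 0 0 -0.12; 0 0 0 -0.24; 0 0 0 -0.36; 0 0 0 -0.48; 0 0 0 -0.57; 0 0 0 -0.57; 0 0 0 -0.57; 0 0 0 -0.57",
)

```text
time: 9.27
tool_pos: [537.0, 259.3, 129.7]
eef_rot: [0.056, 1.571, -0.057]
contact_force: [-0.0, -0.9, 0.4]
gripper_width: 62.2
```

```bash
python3 m2.py w6;python3 -c "
from h import *
go(537.3,260.0,88,CY)"
```

```text
t 9.27 [536.97 259.28 129.72]
or 442 90.20659684876979 ((563.6689453125, 266.9547119140625), (14.127482414245605, 48.27867889404297), 14.509880065917969) [59.9   9.47 26.  ]
rib 861 88.31237288576028 ((535.7120361328125, 259.804443359375), (38.8969612121582, 7.528145790100098), 85.54998779296875) [59.93  0.34 -1.38]
cur [537.12 259.39 129.93] yaw -4.10 tilt [-1. -0. -0.] -> move [41.93  0.64  0.18] roll -0.007 t 9.3
```

View pics/w6.png

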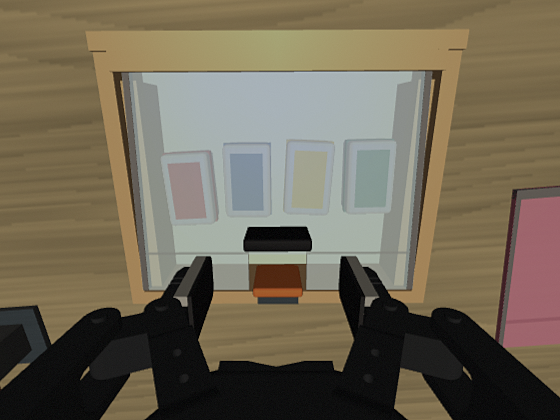

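>>> play_rows(
  rows="15 0.5 -0.3 0; 30 0.5 -0.3 0; 38 0.5 -0.3 0; 42 0.5 -0.3 0; 42 0.5 -0.3 0; 42 0.5 -0.3 0",
)

```text
time: 9.82
tool_pos: [537.2, 260.2, 88.6]
eef_rot: [0.055, 1.57, -0.055]
contact_force: [-0.2, 0.1, 0.9]
gripper_width: 61.8
```

>>> play_rows(
  rows="0 0 0 0; 0 0 0 0; 0 0 0 0; 0 0 0 0; 0 0 0 0",
  claw=255,
  force=25,
)

```text
time: 10.23
tool_pos: [537.8, 260.6, 89.3]
eef_rot: [0.055, 1.569, -0.054]
contact_force: [-0.4, 1.7, 4.2]
gripper_width: 39.1
```

>>> play_rows(
  rows="-3 0 -1 0; -6 0 -2.5 0; -9 0 -4 0; -12 0 -6 0; -15 0 -8 0; -17 0 -9 0; -17 0 -9 0; -17 0 -9 0",
)

```text
time: 10.9
tool_pos: [529.4, 260.8, 106.2]
eef_rot: [0.056, 1.568, -0.055]
contact_force: [6.7, 1.7, 0.5]
gripper_width: 39.1
```

```bash
python3 -c "
from h import *
c,p,d,W,u,v=snap('wrist','w7')
c,p,d,W,u,v=snap('scene','s7')
cv2.imwrite('pics/s7.png',cv2.resize(p[170:260,300:430,::-1].astype(np.uint8),None,fx=5,fy=5,interpolation=cv2.INTER_CUBIC))
print(manip.state()['gripper_width'],manip.state()['contact_force'])
"
```

```text
t 10.90 [529.38 260.75 106.23]
t 10.95 [529.46 260.74 106.17]
39.22190128817887 [6.38 0.46 0.12]
```

View pics/w7.png

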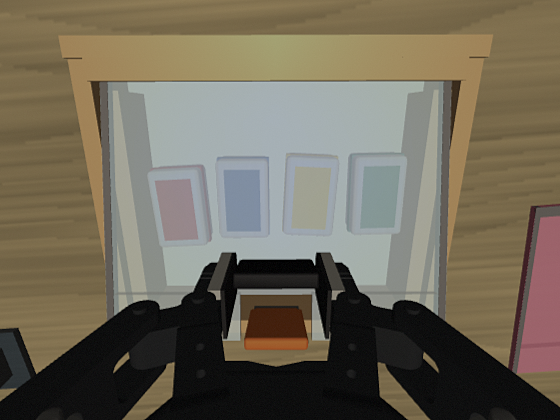

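View pics/s7.png

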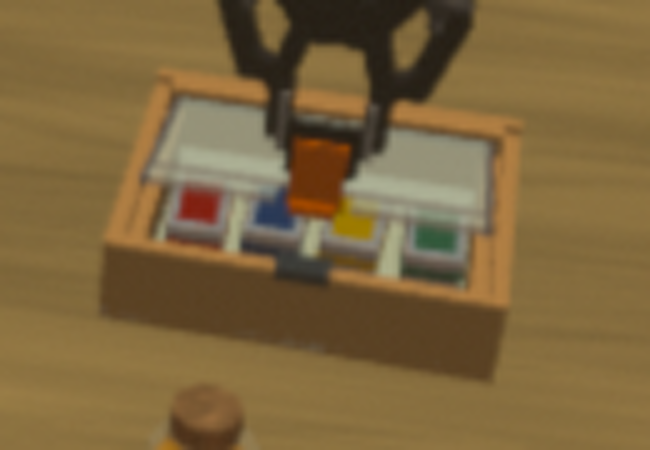

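>>> play_rows(
  rows="-3 0 0 0; -6 0 -1 0; -8 0 -1 0; -10 0 4 0; -12 0 9 0; -14 0 14 0; -16 0 19 0; -18 0 24 0; -20 0 28 0; -20 0 28 0",
)

```text
time: 11.83
tool_pos: [557.7, 258.5, 126.1]
eef_rot: [0.056, 1.569, -0.055]
contact_force: [-0.4, 0.2, -1.2]
gripper_width: 39.5
```

>>> play_rows(
  rows="-15 0 4 0; -30 0 8 0; -45 0 10 0; -60 0 10 0; -75 0 10 0; -90 0 10 0; -90 0 10 0; -90 0 10 0",
  force=60,
)

```text
time: 12.5
tool_pos: [566.5, 258.4, 216.1]
eef_rot: [0.055, 1.568, -0.054]
contact_force: [-0.5, -0.2, -1.0]
gripper_width: 38.0
```

```bash
python3 -c "
from h import *
c,p,d,W,u,v=snap('wrist','w8')
c,p,d,W,u,v=snap('scene','s8')
cv2.imwrite('pics/s8.png',cv2.resize(p[120:260,290:440,::-1].astype(np.uint8),None,fx=4,fy=4,interpolation=cv2.INTER_CUBIC))
print(manip.state()['gripper_width'],manip.state()['contact_force'],manip.state()['torque'])
"
```

```text
t 12.50 [566.5  258.35 216.13]
t 12.55 [565.79 257.92 214.98]
38.08845735365101 [-0.87 -0.33 -2.06] [-0.01 -0.    0.  ]
```

View pics/w8.png

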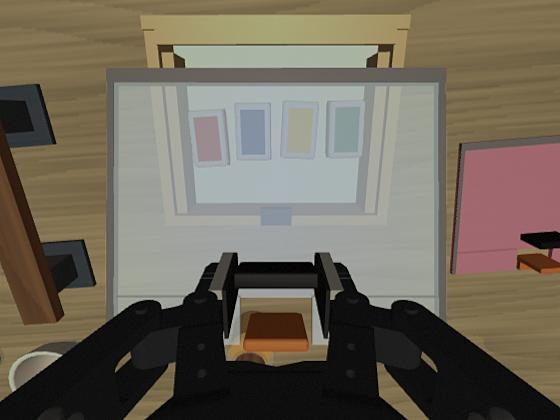

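View pics/s8.png

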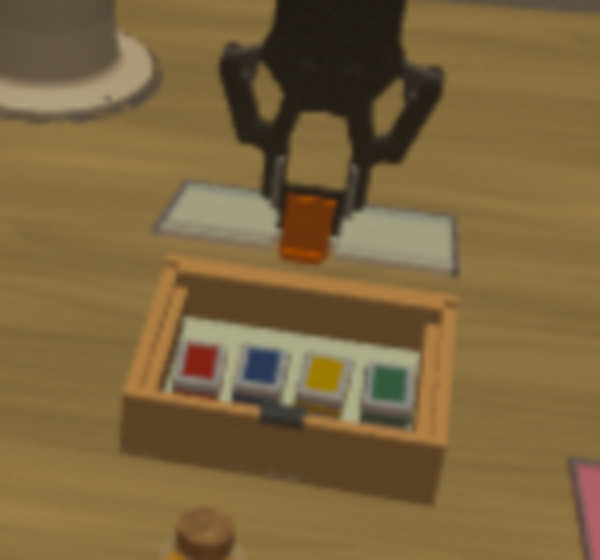

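```bash
python3 -c "
from h import *
c,p,d,W,u,v=snap('wrist','w8')
t,M,s=tool()
r,g,b=p[...,0],p[...,1],p[...,2]
T=(W-t)@M
for (y0,y1,x0,x1,n) in ((72,80,115,435,'plain edge'),(262,285,245,308,'rib'),(314,332,252,300,'tab')):
    q=T[y0:y1,x0:x1].reshape(-1,3); print(n,np.nanmedian(q,0),np.nanpercentile(q,[5,95],axis=0).tolist())
print([ [p[y,276].tolist(), T[y,276].round(1).tolist()] for y in (66,70,74,78,82,90)])
"
```

```text
t 12.60 [565.45 257.71 214.38]
plain edge [ 62.74  -1.32 -93.43] [[61.43164623211912, -80.68283714788365, -95.33562746781615], [64.06711852063931, 78.31762235356368, -91.60756385937646]]
rib [ 3.95 -0.4  -1.41] [[1.7445753212712884, -13.827803381606126, -4.049458951249196], [27.321364909858822, 13.049210724555978, 3.0594280617383207]]
tab [15.72 -0.41 31.81] [[5.027179281032849, -12.059724706519162, 28.43534445851769], [27.88414526466047, 10.74294405605039, 35.68463572885148]]
[[[174, 185, 170], [205.8, 0.2, -116.3]], [[105, 99, 94], [64.8, -0.2, -96.5]], [[106, 100, 94], [62.4, -0.2, -94.2]], [[107, 101, 94], [62.4, -0.2, -92.2]], [[111, 114, 114], [60.9, -0.2, -90.0]], [[169, 180, 179], [60.4, -0.2, -85.8]]]
```

```bash
python3 -c "
from h import *
c,p,d,W,u,v=snap('top','t8'); np.save('t8d.npy',d)
cr=p[215:290,335:415,::-1].astype(np.uint8)
cv2.imwrite('pics/t8c.png',cv2.resize(cr,None,fx=8,fy=8,interpolation=cv2.INTER_CUBIC))
m=(W[...,2]>15)&(u>335)&(u<415)&(v>210)&(v<285); q=W[m]; print(len(q),rect(q),q.min(0),q.max(0))
# plane fit inside
mm=(u>358)&(u<398)&(v>225)&(v<262); q=W[mm]; A=np.c_[q[:,:2],np.ones(len(q))]; k=np.linalg.lstsq(A,q[:,2],rcond=None)[0]; print('plane',k, 'slope',np.arctan(np.hypot(*k[:2])),'dir',np.degrees(np.arctan2(k[1],k[0])))
m=(W[...,2]>40)&(u>285)&(u<312)&(v>172)&(v<275); q=W[m]; print('bar',len(q),np.median(q[:,2]),rect(q))
"
```

```text
t 12.65 [565.3  257.61 214.05]
2546 ((500.99493408203125, -230.16207885742188), (151.17477416992188, 134.38516235351562), 82.5) [ 426.23 -312.44   17.43] [ 573.22 -147.65   71.29]
 ** On entry to DLASCL parameter number  4 had an illegal value
 ** On entry to DLASCL parameter number  4 had an illegal valueTraceback (most recent call last):
  File "<string>", line 8, in <module>
    mm=(u>358)&(u<398)&(v>225)&(v<262); q=W[mm]; A=np.c_[q[:,:2],np.ones(len(q))]; k=np.linalg.lstsq(A,q[:,2],rcond=None)[0]; print('plane',k, 'slope',np.arctan(np.hypot(*k[:2])),'dir',np.degrees(np.arctan2(k[1],k[0])))
                                                                                     ~~~~~~~~~~~~~~~^^^^^^^^^^^^^^^^^^^^^
    x, resids, rank, s = _umath_linalg.lstsq(a, b, rcond,
                         ~~~~~~~~~~~~~~~~~~~^^^^^^^^^^^^^
                                             signature=signature)
                                             ^^^^^^^^^^^^^^^^^^^^
    raise LinAlgError("SVD did not converge in Linear Least Squares")
numpy.linalg.LinAlgError: SVD did not converge in Linear Least Squares
```

View pics/t8c.png

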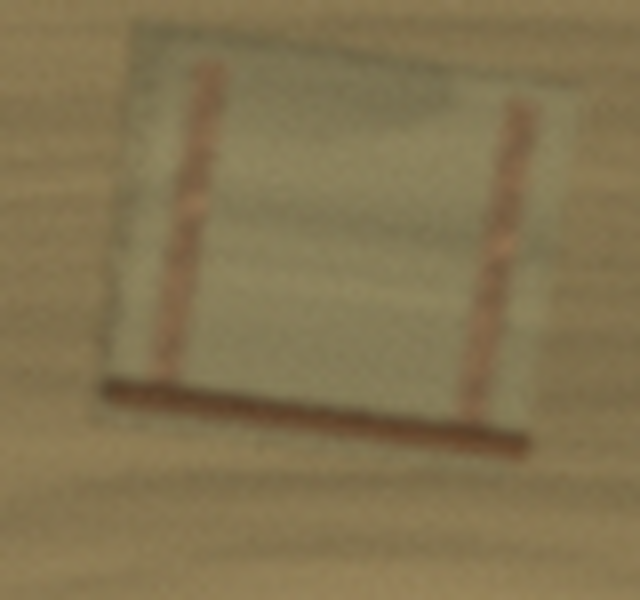

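```bash
python3 -c "
from h import *
c,p,d,W,u,v=snap('top','t9')
mm=(u>360)&(u<394)&(v>228)&(v<258)&np.isfinite(W[...,2]); q=W[mm]; A=np.c_[q[:,:2]-[501,-230],np.ones(len(q))]; k=np.linalg.lstsq(A,q[:,2],rcond=None)[0]; print('plane',k, 'slope',np.arctan(np.hypot(*k[:2])),'dir',np.degrees(np.arctan2(k[1],k[0])))
fin=np.nan_to_num(W[...,2],nan=-1)
m=(fin>40)&(u>285)&(u<312)&(v>172)&(v<275); q=W[m]; print('bar',len(q),np.median(q[:,2]),rect(q))
# stop strip mid pixels
r,g,b=p[...,0],p[...,1],p[...,2]
k=(u>345)&(u<403)&(v>258)&(v<275)&(r<95)&(r-g>12); ys,xs=np.nonzero(k); print(len(ys)); P=np.array([onz(c,x,y,30) for x,y in zip(xs,ys)]); print(rect(P), P.mean(0))
E=rect(P)
"
```

```text
t 12.70 [565.32 257.65 214.05]
plane [ 0.36 -0.04 42.98] slope 0.3507820502510352 dir -6.867880562930636
bar 1112 58.87525035215572 ((561.2239990234375, -2.1382808685302734), (249.79563903808594, 34.74405288696289), 0.24588355422019958)
32
((443.2760314941406, -218.23797607421875), (140.02259826660156, 3.8113443851470947), 83.87273406982422) [ 444.1  -207.98   30.  ]
```

```bash
python3 -c "
from h import *
c,p,d,W,u,v=snap('top','t9')
fin=np.nan_to_num(W[...,2],nan=-1)
m=(fin>45)&(fin<62)&(u>155)&(u<255)&(v>200)&(v<285); q=W[m]; print('case',len(q),np.median(q[:,2]),rect(q))
go(case(0,0)[0],0,220,-7.1)
print(manip.state()['qpos'])
"
```

```text
t 12.75 [565.44 257.71 214.17]
case 259 50.91349968359191 ((505.8896484375, 263.2789306640625), (138.79722595214844, 244.0625), 7.460855007171631)
cur [565.54 257.8  214.33] yaw -3.99 tilt [-1. -0. -0.] -> move [  -5.38 -261.39  -42.47] roll 0.054 t 12.8
[-0.21  0.48 -0.36  1.66  0.19  1.04  0.88]
```

>>> play_rows(
  rows="-2 -26 -4 0.005; -4 -52 -8 0.01; -5 -79 -12 0.02; -5 -105 -17 0.03; -5 -131 -21 0.04; -5 -157 -25 0.05; -5 -183 -29 0.05; -5 -209 -34 0.05; -5 -235 -38 0.054; -5 -261 -42 0.054",
)

```text
time: 13.63
tool_pos: [505.3, -0.5, 220.1]
eef_rot: [0.097, 1.569, -0.097]
contact_force: [-1.1, -0.2, -1.7]
gripper_width: 38.1
```

```bash
python3 -c "
from h import *
go(530,-232,220,-7.1)
print(manip.state()['qpos'])
"
```

```text
cur [505.34  -0.5  220.14] yaw -7.09 tilt [-1.  0. -0.] -> move [   0.1  -226.68   53.06] roll 0.000 t 13.6
[ 0.19  0.26 -0.28  1.94  0.09  0.95  1.32]
```

>>> play_rows(
  rows="0 -23 5 0; 0 -46 10 0; 0 -69 15 0; 0 -92 21 0; 0 -115 27 0; 0 -138 32 0; 0 -161 37 0; 0 -184 43 0; 0 -207 48 0; 0 -226.5 53 0",
)

```text
time: 14.47
tool_pos: [530.3, -232.5, 219.9]
eef_rot: [0.098, 1.569, -0.098]
contact_force: [-0.3, -0.4, -1.6]
gripper_width: 38.1
```

>>> play_rows(
  rows="0 0 0 0; 0 0 0 0; 0 0 0 0; 0 0 0 0; 0 0 0 0",
)

```text
time: 14.88
tool_pos: [530.8, -229.1, 220.4]
eef_rot: [0.096, 1.569, -0.095]
contact_force: [0.8, 0.3, -1.2]
gripper_width: 38.0
```

```bash
python3 -c "
from h import *
print(manip.state()['qpos'])
c,p,d,W,u,v=snap('wrist','w10')
t,M,s=tool(); print(t)
import pickle; pickle.dump((c,p,d),open('w10.pkl','wb'))
"
```

```text
[ 0.49  0.38 -0.16  1.77  0.07  1.    1.75]
t 14.88 [ 530.85 -229.12  220.38]
[ 530.84 -229.37  220.5 ]
```

View pics/w10.png

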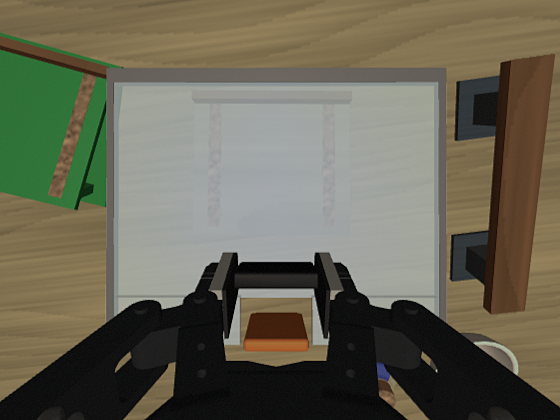

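```bash
python3 -c "
from h import *
import pickle
c,p,d=pickle.load(open('w10.pkl','rb'))
cv2.imwrite('pics/w10c.png',cv2.resize(p[60:240,100:450,::-1].astype(np.uint8),None,fx=2.2,fy=2.2,interpolation=cv2.INTER_CUBIC))
O=np.array([517.6,-232.3]);Y=-7.1
s,co=np.sin(.35),np.cos(.35)
rest=lambda x,y,z: np.array([*case(x*co-z*s,y,O,Y),50+x*s+z*co])
for q in [(-77,75,12),(-77,-75,12),(-85,75,12),(-85,-75,12),(50,75,0),(50,-75,0)]: print(q,proj(c,rest(*q)))
for uu,vv in ((193,97),(352,97)): print(onz(c,uu,vv,34))
"
```

```text
(-77, 75, 12) [351.47  95.22]
(-77, -75, 12) [190.35  94.94]
(-85, 75, 12) [351.37  86.81]
(-85, -75, 12) [190.48  86.52]
(50, 75, 0) [349.9  231.57]
(50, -75, 0) [191.83 231.45]
[ 434.49 -295.4    34.  ]
[ 452.62 -147.81   34.  ]
```

View pics/w10c.png

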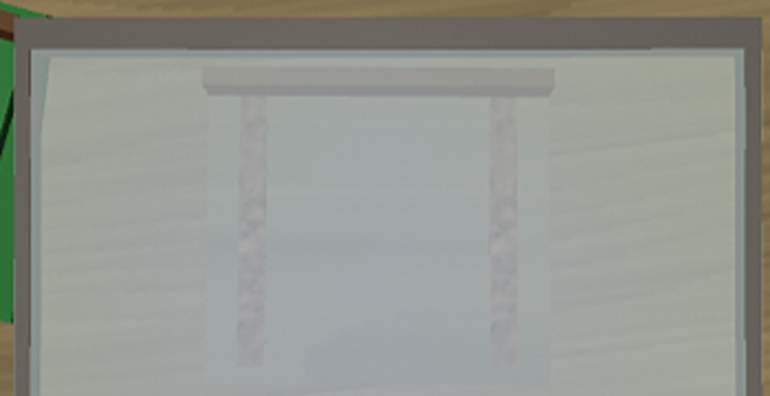

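```bash
cat >> h.py <<'E'
RO=np.array([521.2,-231.9]);RY=-7.1
def rest(x,y,z):
    s,co=np.sin(.35),np.cos(.35)
    return np.array([*case(x*co-z*s,y,RO,RY),50+x*s+z*co])
E
python3 -c "
from h import *
import pickle
c,p,d=pickle.load(open('w10.pkl','rb'))
for q in [(-77,75,12),(-77,-75,12),(-85,75,12),(50,75,0),(50,-75,0)]: print(q,proj(c,rest(*q)))
x,y,z=rest(41,0,35); print(x,y,z); go(x,y,z+45,RY)
"
```

```text
(-77, 75, 12) [352.09  99.23]
(-77, -75, 12) [191.55  98.95]
(-85, 75, 12) [351.99  90.84]
(50, 75, 0) [350.52 235.02]
(50, -75, 0) [193.01 234.91]
547.5095557240868 -235.17702839718405 96.93685505533176
cur [ 530.84 -229.37  220.5 ] yaw -6.98 tilt [-1.  0. -0.] -> move [78.56 -3.77 17.26] roll 0.002 t 14.9
```

>>> play_rows(
  rows="15 -2 8 0; 30 -3.7 17 0; 45 -3.7 17 0; 60 -3.7 17 0; 75 -3.7 17 0; 85 -3.7 17 0; 95 -3.7 17 0; 95 -3.7 17 0; 95 -3.7 17 0; 95 -3.7 17 0",
)

```text
time: 15.77
tool_pos: [547.7, -236.5, 126.2]
eef_rot: [0.097, 1.567, -0.097]
contact_force: [-0.1, 0.5, -1.7]
gripper_width: 38.4
```

```bash
python3 -c "
from h import *
c,p,d,W,u,v=snap('wrist','w11')
x,y,z=rest(41,0,35); go(x,y,z,RY)
cc,p,d,W,u,v=snap('scene','s11')
cv2.imwrite('pics/s11.png',cv2.resize(p[130:240,120:290,::-1].astype(np.uint8),None,fx=4,fy=4,interpolation=cv2.INTER_CUBIC))
"
```

```text
t 15.77 [ 547.71 -236.54  126.24]
cur [ 547.84 -236.67  126.47] yaw -7.09 tilt [-1. -0.  0.] -> move [29.54  1.45 -0.56] roll 0.000 t 15.8
t 15.82 [ 547.84 -236.67  126.47]
```

View pics/w11.png

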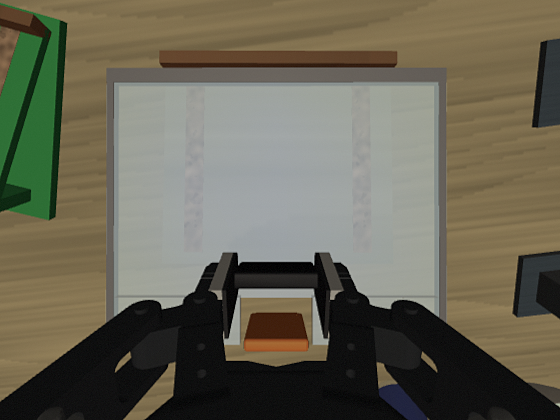

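View pics/s11.png

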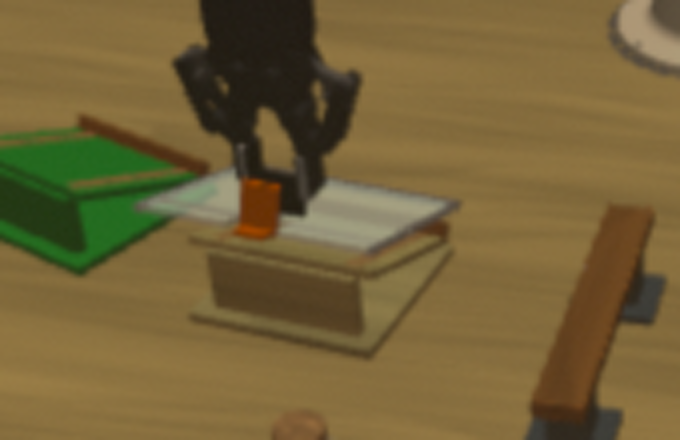

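>>> play_rows(
  rows="6 1.2 0 0; 12 1.2 0 0; 18 1.2 0 0; 22 1.2 0 0; 25 1.2 0 0; 27 1.2 0 0; 27 1.2 0 0",
  force=40,
)

```text
time: 16.45
tool_pos: [546.4, -235.0, 99.2]
eef_rot: [0.098, 1.571, -0.097]
contact_force: [-5.4, 2.4, 9.0]
gripper_width: 37.7
```

>>> play_rows(
  rows="0 0 -2 0; 0.5 0 -4 0; 1 0 -6 0; 1.5 0 -7 0; 2 0 -8 0; 2 0 -8 0; 2 0 -8 0",
  force=20,
)

```text
time: 17.03
tool_pos: [542.1, -235.1, 97.9]
eef_rot: [0.096, 1.563, -0.098]
contact_force: [5.4, -0.2, 3.7]
gripper_width: 38.0
```

```bash
python3 -c "
from h import *
c,p,d,W,u,v=snap('wrist','w12')
x,y,z=rest(36,0,35); go(x,y,z,RY)
"
```

```text
t 17.03 [ 542.14 -235.11   97.88]
cur [ 542.15 -235.11   97.9 ] yaw -7.10 tilt [-1.   -0.    0.01] -> move [2.68 0.6  0.61] roll -0.000 t 17.1
```

View pics/w12.png

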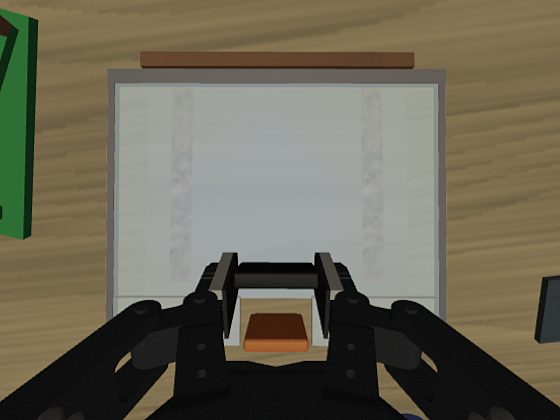

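>>> play_rows(
  rows="0 0 0 0; 0 0 0 0; 0 0 0 0; 0 0 0 0; 0 0 0 0",
  claw=70,
)

```text
time: 17.5
tool_pos: [538.5, -234.0, 95.9]
eef_rot: [0.098, 1.57, -0.097]
contact_force: [0.3, 0.1, -0.5]
gripper_width: 62.1
```

>>> play_rows(
  rows="-10 0 0 0; -30 0 -5 0; -60 0 -10 0; -90 0 -15 0; -120 0 -20 0; -120 0 -20 0; -120 0 -20 0; -120 0 -20 0",
)

```text
time: 18.17
tool_pos: [519.2, -231.7, 216.8]
eef_rot: [0.097, 1.568, -0.097]
contact_force: [-0.1, 0.2, 0.4]
gripper_width: 62.1
```

```bash
python3 -c "
from h import *
c,p,d,W,u,v=snap('wrist','w13')
print(tool()[0])
g=lambda x,y,z: proj(c,rest(x,y,z))
im=p.astype(np.uint8)[:,:,::-1].copy()
for q in [(-75,-94,5),(-75,94,5),(78,94,5),(78,-94,5),(66,15,34),(66,-15,34),(36,20,35),(36,-20,35)]:
    cv2.circle(im,tuple(int(round(k)) for k in g(*q)),2,(255,0,255),-1)
cv2.imwrite('pics/w13.png',im)
"
```

```text
t 18.17 [ 519.24 -231.73  216.83]
[ 518.84 -231.56  215.96]
```

View pics/w13.png

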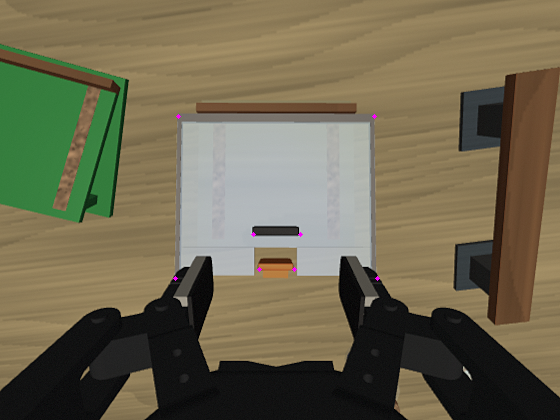

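```bash
python3 -c "
from h import *
print(manip.state()['qpos'])
go(505,262,215,-93.7)
"
```

```text
[ 0.5   0.37 -0.16  1.8   0.07  0.98  1.76]
cur [ 518.84 -231.56  215.96] yaw -7.09 tilt [-1.  0. -0.] -> move [  1.21 488.08 -74.62] roll 1.512 t 18.2
```

>>> play_rows(
  rows="0 30 -5 0.08; 0 60 -10 0.16; 0 90 -14 0.25; 0 120 -18 0.35; 0 150 -23 0.45; 0 180 -28 0.55; 0 210 -32 0.65; 0 240 -37 0.75; 0 270 -41 0.85; 0 300 -46 0.95",
  claw=0,
)

```text
time: 19.05
tool_pos: [509.7, 72.9, 215.0]
eef_rot: [0.838, 1.405, -0.841]
contact_force: [0.8, 0.7, 0.4]
gripper_width: 85.1
```

```bash
python3 -c "
from h import *
go(505,262,215,-93.7)
"
```

```text
cur [509.74  72.95 215.03] yaw -61.80 tilt [-1. -0. -0.] -> move [  -0.02   85.17 -168.85] roll 0.557 t 19.1
```

>>> play_rows(
  rows="0 14 -28 0.1; 0 28 -56 0.2; 0 42 -84 0.3; 0 56 -112 0.4; 0 70 -140 0.5; 0 85 -169 0.557; 0 85 -169 0.557; 0 85 -169 0.557; 0 85 -169 0.557; 0 85 -169 0.557",
)

```text
time: 19.88
tool_pos: [504.8, 258.9, 215.4]
eef_rot: [1.252, 1.18, -1.256]
contact_force: [-0.6, -0.1, -0.1]
gripper_width: 85.4
```

```bash
cat > tins.py <<'E'
from h import *
import sys
def tins(name,cam_="wrist",zr=(24,40)):
    c,p,d,W,u,v=snap(cam_,name); print(tool()[0])
    hsv=cv2.cvtColor(p.astype(np.uint8),cv2.COLOR_RGB2HSV).astype(int); H,S,V=hsv[...,0],hsv[...,1],hsv[...,2]
    z=np.nan_to_num(W[...,2],nan=-99)
    out={}
    base=(S>90)&(V>40)&(z>zr[0])&(z<zr[1])
    for n,m in (("red",((H<6)|(H>172))),("blue",(H>100)&(H<125)),("yellow",(H>20)&(H<33)),("green",(H>60)&(H<95))):
        k=(base&m).astype(np.uint8); nl,lab,st,ce=cv2.connectedComponentsWithStats(k)
        for i in range(1,nl):
            if st[i,4]>150:
                q=W[lab==i]; print(n,st[i,4],ce[i],np.median(q[:,2]),rect(q))
    return c,p,d,W,u,v
if __name__=="__main__": tins(sys.argv[1])
E
python3 tins.py w14
```

```text
t 19.88 [504.83 258.91 215.45]
[505.07 258.8  215.79]
red 760 [286.7 245.6] 32.10365919153398 ((512.9274291992188, 195.9369354248047), (23.40530014038086, 42.03044509887695), 88.9926528930664)
blue 823 [280.89 206.44] 32.07130798656385 ((509.7323913574219, 240.0070343017578), (21.935489654541016, 41.70592498779297), 85.01348114013672)
yellow 967 [279.84 163.05] 32.1689321735999 ((511.0470886230469, 284.5847473144531), (22.455829620361328, 41.99162673950195), 83.58796691894531)
green 1051 [280.11 115.1 ] 32.249701141659614 ((513.6615600585938, 329.8740234375), (21.738176345825195, 41.15155792236328), 86.46094512939453)
```

View pics/w14.png

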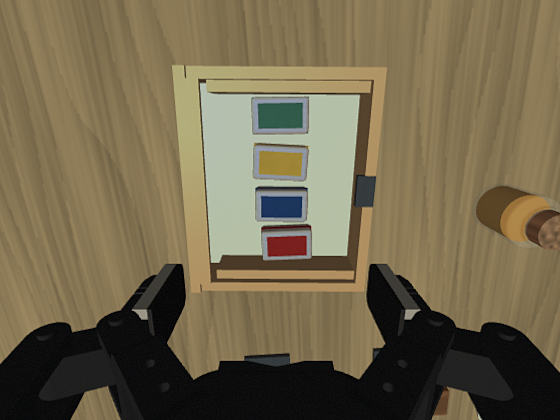

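```bash
python3 -c "
from h import *
go(512.9,195.9,33,-91)
"
```

```text
cur [505.07 258.8  215.79] yaw -93.55 tilt [-1. -0.  0.] -> move [182.87  11.9   62.04] roll -0.044 t 19.9
```

>>> play_rows(
  rows="25 4 20 -0.044; 50 8 40 -0.044; 75 12 62 -0.044; 100 12 62 -0.044; 120 12 62 -0.044; 140 12 62 -0.044; 140 12 62 -0.044; 140 12 62 -0.044; 140 12 62 -0.044",
)

```text
time: 20.68
tool_pos: [514.0, 197.7, 77.4]
eef_rot: [1.222, 1.201, -1.221]
contact_force: [0.0, -0.6, 0.7]
gripper_width: 85.1
```

```bash
python3 tins.py w15
python3 -c "
from h import *
go(512.9,195.9,33,-91)
"
```

```text
t 20.68 [513.97 197.69  77.43]
[514.34 198.06  77.9 ]
red 2505 [272.49 247.68] 32.0945045552524 ((512.98291015625, 195.88462829589844), (23.37588882446289, 42.06708526611328), 88.86734771728516)
blue 3111 [264.79 173.77] 32.161991464302844 ((509.6405944824219, 239.7637939453125), (22.852705001831055, 42.16321563720703), 86.71206665039062)
yellow 3982 [265.35  86.45] 32.262341603661355 ((510.98333740234375, 284.42626953125), (22.860044479370117, 42.24125671386719), 83.4360580444336)
green 980 [269.93   5.06] 32.280721468668474 ((513.2212524414062, 320.48394775390625), (5.311071395874023, 41.887428283691406), 87.9298095703125)
cur [514.34 198.06  77.9 ] yaw -90.95 tilt [-1.  0. -0.] -> move [44.89 -1.49  2.22] roll 0.001 t 20.7
```

View pics/w15.png

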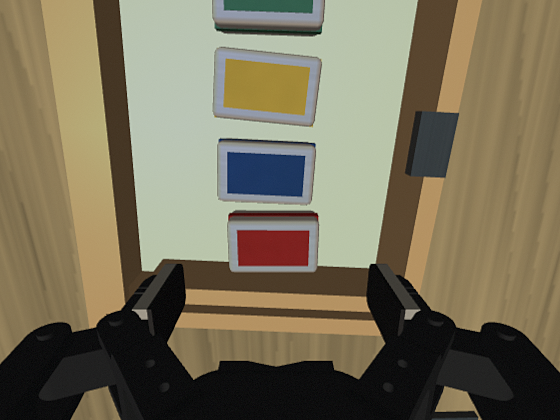

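>>> play_rows(
  rows="12 -1.4 2.2 0; 24 -1.4 2.2 0; 36 -1.4 2.2 0; 42 -1.4 2.2 0; 45 -1.4 2.2 0; 45 -1.4 2.2 0; 45 -1.4 2.2 0",
)

```text
time: 21.32
tool_pos: [511.8, 196.0, 31.4]
eef_rot: [1.221, 1.202, -1.221]
contact_force: [-0.0, -0.1, -0.6]
gripper_width: 85.3
```

>>> play_rows(
  rows="0 0 0 0; 0 0 0 0; 0 0 0 0; 0 0 0 0; 0 0 0 0; 0 0 0 0",
  claw=255,
  force=50,
)

```text
time: 21.82
tool_pos: [512.3, 196.1, 32.2]
eef_rot: [1.222, 1.201, -1.22]
contact_force: [-0.1, 0.2, 5.1]
gripper_width: 53.0
```

>>> play_rows(
  rows="-20 0 0 0; -45 0 0 0; -70 0 0 0; -95 0 0 0; -115 0 0 0; -115 0 0 0; -115 0 0 0",
)

```text
time: 22.4
tool_pos: [512.5, 196.1, 147.5]
eef_rot: [1.223, 1.2, -1.219]
contact_force: [-0.2, -0.7, -1.3]
gripper_width: 53.0
```

```bash
python3 -c "
from h import *
c,p,d,W,u,v=snap('wrist','w16')
go(627,-2.1,145,0.2)
"
```

```text
t 22.40 [512.51 196.06 147.49]
cur [511.5  195.66 146.22] yaw -90.92 tilt [-1. -0.  0.] -> move [  1.24 118.65 195.89] roll -1.590 t 22.4
```

View pics/w16.png

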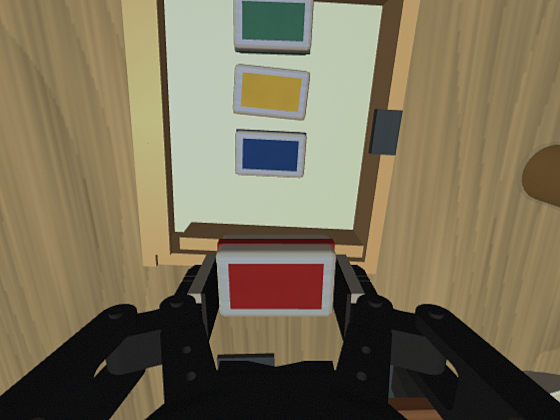

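>>> play_rows(
  rows="0 12 20 -0.12; 0 24 40 -0.24; 0 36 60 -0.36; 0 48 80 -0.48; 0 60 100 -0.6; 0 72 120 -0.72; 0 84 140 -0.84; 0 96 160 -0.96; 0 108 180 -1.08; 0 118 195 -1.2",
)

```text
time: 23.28
tool_pos: [625.9, -3.5, 144.0]
eef_rot: [0.299, 1.553, -0.301]
contact_force: [1.6, -0.7, -0.4]
gripper_width: 53.0
```

>>> play_rows(
  rows="0 0 0 -0.12; 0 0 0 -0.24; 0 0 0 -0.36; 0 0 0 -0.39; 0 0 0 -0.39; 0 0 0 -0.39; 0 0 0 -0.39",
)

```text
time: 23.87
tool_pos: [625.9, -1.0, 145.3]
eef_rot: [-0.001, 1.573, 0.002]
contact_force: [0.0, 0.3, -0.0]
gripper_width: 52.6
```

```bash
cat > bar.py <<'E'
from h import *
import sys
c,p,d,W,u,v=snap('wrist',sys.argv[1])
x=float(sys.argv[2]); 
go(x,-2.1,60+33-8+1,0.2)
z=np.nan_to_num(W[...,2],nan=-99); m=(z>55)&(z<64)&(abs(W[...,1]+2)<40)&(v<330)
q=W[m]; print('bar',len(q),np.median(q[:,2]),rect(q))
for x0 in range(430,680,20):
    k=q[abs(q[:,0]-x0)<4]
    if len(k)>20: print(x0,k[:,1].min(),k[:,1].max(),(k[:,1].min()+k[:,1].max())/2)
E
python3 bar.py w17 627
```

```text
t 23.87 [625.93  -0.97 145.28]
cur [626.15  -0.95 145.63] yaw 0.13 tilt [-1.  0. -0.] -> move [59.63 -1.16  0.93] roll -0.001 t 23.9
bar 13042 60.01465650119226 ((562.14111328125, -2.405670166015625), (147.11680603027344, 36.15547561645508), 0.553381085395813)
490 -21.04938475735383 14.91086432761541 -3.0692602148692103
510 -20.842189670615774 14.929409987335656 -2.9563898416400587
530 -20.812718517975235 15.327879003344048 -2.7424197573155933
550 -20.028969229915315 15.344189010938933 -2.342390109488191
570 -19.899155723816367 15.191580711598363 -2.3537875061090023
590 -19.73652061792602 15.653714701869085 -2.041402958028467
610 -19.556721985753562 16.109682432760533 -1.7235197764965147
630 -19.32393763774253 15.941736298349078 -1.691100669696727
```

View pics/w17.png

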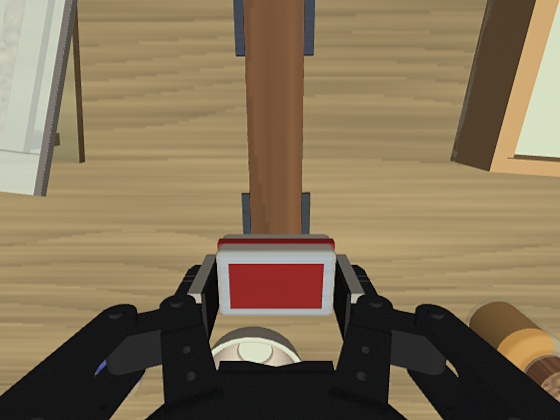

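>>> play_rows(
  rows="15 -0.5 1 0; 30 -0.7 1 -0.006; 45 -0.7 1 -0.006; 54 -0.7 1 -0.006; 59 -0.7 1 -0.006; 61 -0.7 1 -0.006; 61 -0.7 1 -0.006; 61 -0.7 1 -0.006",
)

```text
time: 24.58
tool_pos: [628.3, -1.5, 86.0]
eef_rot: [-0.007, 1.569, 0.007]
contact_force: [0.5, 0.3, -1.1]
gripper_width: 52.8
```

>>> play_rows(
  rows="0.5 0 0 0; 1 0 0 0; 1 0 0 0; 1 0 0 0",
)

```text
time: 24.92
tool_pos: [627.9, -1.7, 84.8]
eef_rot: [-0.007, 1.57, 0.007]
contact_force: [0.6, 0.4, -0.8]
gripper_width: 52.8
```

>>> play_rows(
  rows="0 0 0 0; 0 0 0 0; 0 0 0 0; 0 0 0 0; 0 0 0 0",
  claw=60,
)

```text
time: 25.33
tool_pos: [627.7, -1.7, 84.6]
eef_rot: [-0.007, 1.571, 0.007]
contact_force: [0.2, 0.5, 0.2]
gripper_width: 65.3
```

>>> play_rows(
  rows="-10 0 0 0; -30 0 0 0; -55 0 0 0; -75 0 0 0; -75 0 0 0; -75 0 0 0",
)

```text
time: 25.83
tool_pos: [628.9, -1.6, 161.7]
eef_rot: [-0.007, 1.567, 0.007]
contact_force: [-0.4, -1.0, -0.7]
gripper_width: 65.5
```

```bash
python3 -c "
from tins import *
c,p,d,W,u,v=tins('w18',zr=(78,90))
go(509.7,239.9,147,-94)"
```

```text
t 25.83 [628.92  -1.57 161.71]
[627.82  -1.81 160.17]
red 1881 [275.49 223.87] 84.25655918730249 ((628.2481079101562, -2.3715572357177734), (22.712194442749023, 41.77266311645508), 0.04878944903612137)
cur [627.82  -1.81 160.17] yaw 0.52 tilt [-1. -0.  0.] -> move [  12.99  242.78 -115.91] roll 1.650 t 25.9
```

View pics/w18.png

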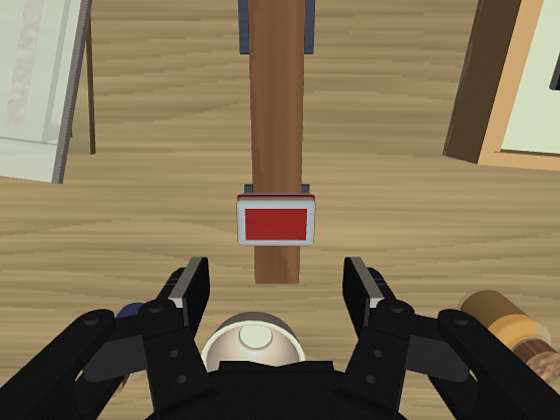

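>>> play_rows(
  rows="0 22 -10 0.12; 0 45 -20 0.24; 0 68 -31 0.36; 0 92 -42 0.48; 0 116 -54 0.6; 0 140 -66 0.72; 0 165 -78 0.84; 0 190 -91 0.96; 0 215 -103 1.08; 0 242.5 -116 1.2",
  claw=0,
)

```text
time: 26.72
tool_pos: [508.0, 239.7, 158.2]
eef_rot: [0.928, 1.364, -0.932]
contact_force: [0.7, -0.0, 0.3]
gripper_width: 85.4
```

>>> play_rows(
  rows="0 0 0 0.12; 0 0 0 0.24; 0 0 0 0.36; 10 0 0 0.45; 30 0 0 0.45; 50 0 0 0.45; 60 0 0 0.45; 60 0 0 0.45; 60 0 0 0.45",
)

```text
time: 27.47
tool_pos: [508.6, 239.3, 98.6]
eef_rot: [1.258, 1.176, -1.263]
contact_force: [0.4, -0.4, 0.7]
gripper_width: 85.2
```

```bash
python3 tins.py w19
python3 -c "
from h import *
go(509.7,239.9,32.5,-94)"
```

```text
t 27.47 [508.59 239.33  98.56]
[509.42 239.76  99.54]
blue 2048 [276.42 230.44] 32.12773248620162 ((509.64581298828125, 239.72238159179688), (22.7825870513916, 41.83110809326172), 85.96958923339844)
yellow 2545 [273.68 162.06] 32.17461320179376 ((511.0296325683594, 284.41973876953125), (22.93173599243164, 42.301719665527344), 83.48974609375)
green 3115 [272.59  82.23] 32.24037880223338 ((513.7424926757812, 329.59808349609375), (22.521501541137695, 41.62000274658203), 86.9951171875)
cur [509.42 239.76  99.54] yaw -94.01 tilt [-1. -0.  0.] -> move [67.04  0.31 -0.17] roll -0.000 t 27.5
```

>>> play_rows(
  rows="15 0.3 -0.2 0; 30 0.3 -0.2 0; 45 0.3 -0.2 0; 58 0.3 -0.2 0; 64 0.3 -0.2 0; 67 0.3 -0.2 0; 67 0.3 -0.2 0; 67 0.3 -0.2 0",
)

```text
time: 28.18
tool_pos: [510.2, 240.2, 33.1]
eef_rot: [1.261, 1.175, -1.26]
contact_force: [0.6, 0.4, 0.4]
gripper_width: 85.6
```

>>> play_rows(
  rows="0 0 0 0; 0 0 0 0; 0 0 0 0; 0 0 0 0; 0 0 0 0; 0 0 0 0",
  claw=255,
)

```text
time: 28.68
tool_pos: [510.4, 240.2, 33.4]
eef_rot: [1.262, 1.175, -1.259]
contact_force: [-0.4, -0.6, 6.5]
gripper_width: 52.9
```

>>> play_rows(
  rows="-20 0 0 0; -45 0 0 0; -70 0 0 0; -95 0 0 0; -115 0 0 0; -115 0 0 0; -115 0 0 0",
)

```text
time: 29.27
tool_pos: [510.5, 240.2, 148.7]
eef_rot: [1.263, 1.174, -1.258]
contact_force: [-0.4, 0.1, -1.3]
gripper_width: 52.8
```

```bash
python3 -c "
from h import *
go(584,-2.1,145,0.5)"
```

```text
cur [510.48 240.25 148.66] yaw -94.01 tilt [-1.  0. -0.] -> move [  3.56  90.3  236.61] roll -1.650 t 29.3
```

>>> play_rows(
  rows="0 9 22 -0.12; 0 18 44 -0.24; 0 27 68 -0.36; 0 36 92 -0.48; 0 45 116 -0.6; 0 54 140 -0.72; 0 63 164 -0.84; 0 72 190 -0.96; 0 82 214 -1.08; 0 90 236.5 -1.2",
)

```text
time: 30.1
tool_pos: [582.1, -4.2, 145.5]
eef_rot: [0.341, 1.547, -0.342]
contact_force: [0.3, 0.7, 0.0]
gripper_width: 53.1
```

>>> play_rows(
  rows="0 0 0 -0.12; 0 0 0 -0.24; 0 0 0 -0.36; 10 0 0 -0.45; 25 0 0 -0.45; 30 0 0 -0.45; 30 0 0 -0.45; 30 0 0 -0.45",
)

```text
time: 30.77
tool_pos: [582.1, -2.2, 116.4]
eef_rot: [-0.007, 1.573, 0.007]
contact_force: [0.2, -0.2, -1.0]
gripper_width: 53.0
```

```bash
python3 bar.py w20 584
```

```text
t 30.77 [582.08  -2.18 116.39]
cur [582.77  -2.13 117.17] yaw 0.52 tilt [-1.  0. -0.] -> move [31.17  0.01  1.26] roll 0.006 t 30.8
bar 15066 59.992367051306786 ((516.43310546875, -2.884632110595703), (126.27604675292969, 36.15983963012695), 0.636357307434082)
450 -21.297067334821538 14.500266195039503 -3.3984005698910176
470 -21.293862810816407 14.64464645894717 -3.3246081759346184
490 -21.157982016685672 14.797947079086091 -3.1800174687997904
510 -21.029572425074054 14.765399355272317 -3.1320865349008686
530 -20.734533420996996 14.966509252284636 -2.88401208435618
550 -20.183414537587037 15.02946927525833 -2.5769726311643533
570 -19.89212378360196 15.76213627048642 -2.0649937565577696
```

View pics/w20.png

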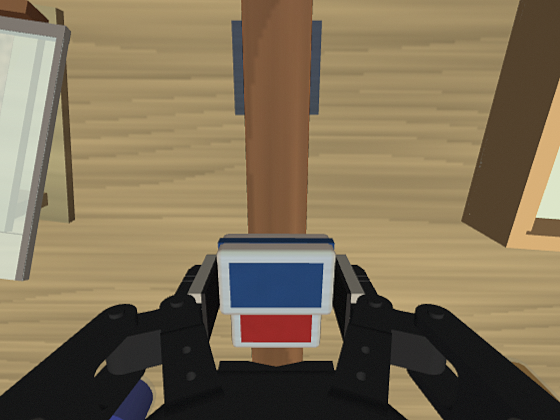

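>>> play_rows(
  rows="12 0 1.2 0; 22 0 1.2 0; 28 0 1.2 0; 31 0 1.2 0; 32 0 1.2 0; 32 0 1.2 0; 32 0 1.2 0",
)

```text
time: 31.4
tool_pos: [584.0, -2.2, 85.5]
eef_rot: [-0.007, 1.571, 0.007]
contact_force: [-1.0, -0.2, 2.3]
gripper_width: 52.6
```

>>> play_rows(
  rows="0 0 0 0; 0 0 0 0; 0 0 0 0; 0 0 0 0; 0 0 0 0",
  claw=60,
)

```text
time: 31.82
tool_pos: [584.3, -2.3, 85.5]
eef_rot: [-0.007, 1.571, 0.007]
contact_force: [-0.2, -0.1, -0.3]
gripper_width: 64.9
```

>>> play_rows(
  rows="-10 0 0 0; -30 0 0 0; -55 0 0 0; -75 0 0 0; -75 0 0 0; -75 0 0 0",
)

```text
time: 32.32
tool_pos: [585.4, -2.3, 162.5]
eef_rot: [-0.007, 1.567, 0.007]
contact_force: [-0.1, 0.4, -0.0]
gripper_width: 65.4
```

```bash
python3 -c "
from tins import *
c,p,d,W,u,v=tins('w21',zr=(78,90))
go(511,284.4,155,-96.5)"
```

```text
t 32.32 [585.42  -2.27 162.54]
[584.38  -2.44 161.16]
red 1597 [275.87 279.45] 84.24777866239154 ((628.2864379882812, -2.3634567260742188), (23.762563705444336, 41.80296325683594), 0.4825497269630432)
blue 1836 [275.6  223.24] 84.21091345767374 ((584.5283203125, -2.7783470153808594), (22.85216522216797, 41.604793548583984), 0.3057679533958435)
cur [584.38  -2.44 161.16] yaw 0.52 tilt [-1. -0.  0.] -> move [  6.   287.49 -70.78] roll 1.693 t 32.4
```

View pics/w21.png

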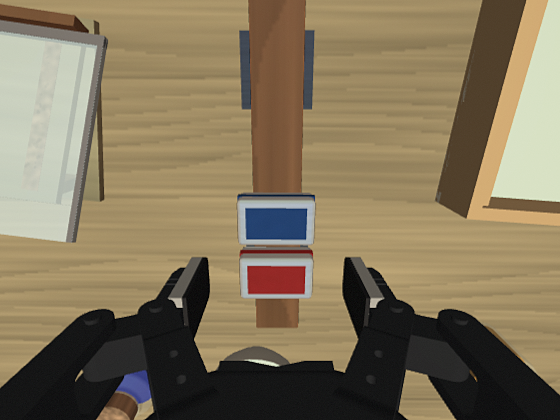

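>>> play_rows(
  rows="0 27 -6 0.12; 0 54 -12 0.24; 0 82 -19 0.36; 0 110 -26 0.48; 0 138 -33 0.6; 0 166 -40 0.72; 0 196 -47 0.84; 0 226 -55 0.96; 0 256 -63 1.08; 0 287.5 -71 1.2",
  claw=0,
)

```text
time: 33.2
tool_pos: [509.2, 284.9, 159.1]
eef_rot: [0.928, 1.364, -0.932]
contact_force: [0.6, -0.1, -0.1]
gripper_width: 85.5
```

>>> play_rows(
  rows="0 0 0 0.12; 0 0 0 0.24; 0 0 0 0.36; 10 0 0 0.48; 30 0 0 0.493; 50 0 0 0.493; 62 0 0 0.493; 62 0 0 0.493; 62 0 0 0.493",
)

```text
time: 33.95
tool_pos: [509.6, 284.0, 97.3]
eef_rot: [1.289, 1.154, -1.294]
contact_force: [-0.2, -0.1, 0.6]
gripper_width: 85.8
```

```bash
python3 tins.py w22
python3 -c "
from h import *
go(511,284.4,33,-96.5)"
```

```text
t 33.95 [509.58 284.03  97.3 ]
[510.5  284.52  98.42]
yellow 2128 [276.92 230.97] 32.10922876938636 ((511.1646728515625, 284.63714599609375), (23.258453369140625, 42.140140533447266), 83.30558776855469)
green 2509 [273.01 161.43] 32.180727967083584 ((513.708251953125, 329.48760986328125), (22.4689998626709, 41.45181655883789), 87.52027893066406)
cur [510.5  284.52  98.42] yaw -96.47 tilt [-1. -0.  0.] -> move [65.42  0.55  0.04] roll 0.000 t 34.0
```

>>> play_rows(
  rows="15 0.5 0 0; 30 0.5 0 0; 45 0.5 0 0; 57 0.5 0 0; 63 0.5 0 0; 65.5 0.5 0 0; 65.5 0.5 0 0; 65.5 0.5 0 0",
)

```text
time: 34.67
tool_pos: [511.5, 284.9, 33.7]
eef_rot: [1.293, 1.154, -1.291]
contact_force: [-0.1, -0.7, 0.8]
gripper_width: 85.2
```

>>> play_rows(
  rows="0 0 0 0; 0 0 0 0; 0 0 0 0; 0 0 0 0; 0 0 0 0; 0 0 0 0",
  claw=255,
)

```text
time: 35.17
tool_pos: [511.7, 284.9, 33.9]
eef_rot: [1.293, 1.153, -1.291]
contact_force: [-0.0, -1.8, 5.9]
gripper_width: 52.9
```

>>> play_rows(
  rows="-20 0 0 0; -45 0 0 0; -70 0 0 0; -95 0 0 0; -115 0 0 0; -115 0 0 0; -115 0 0 0",
)

```text
time: 35.75
tool_pos: [511.7, 284.9, 149.1]
eef_rot: [1.294, 1.153, -1.29]
contact_force: [0.3, -0.2, -0.9]
gripper_width: 52.7
```

```bash
python3 -c "
from h import *
go(540,-2.7,145,0.5)"
```

```text
cur [511.7  284.87 149.14] yaw -96.47 tilt [-1.  0. -0.] -> move [  3.84  60.54 282.55] roll -1.693 t 35.8
```

>>> play_rows(
  rows="0 6 26 -0.12; 0 12 53 -0.24; 0 18 80 -0.36; 0 24 108 -0.48; 0 30 136 -0.6; 0 36 164 -0.72; 0 42 194 -0.84; 0 48 224 -0.96; 0 54 254 -1.08; 0 60.5 282.5 -1.2",
)

```text
time: 36.58
tool_pos: [537.7, -4.8, 146.1]
eef_rot: [0.374, 1.541, -0.376]
contact_force: [0.2, -0.3, -0.6]
gripper_width: 52.8
```

>>> play_rows(
  rows="0 0 0 -0.12; 0 0 0 -0.24; 0 0 0 -0.36; 10 0 0 -0.48; 25 0 0 -0.493; 30 0 0 -0.493; 30 0 0 -0.493; 30 0 0 -0.493",
)

```text
time: 37.25
tool_pos: [538.4, -2.9, 117.0]
eef_rot: [-0.006, 1.573, 0.007]
contact_force: [0.4, 0.6, -0.8]
gripper_width: 52.6
```

```bash
python3 bar.py w23 540
```

```text
t 37.25 [538.37  -2.92 116.99]
cur [539.04  -2.83 117.7 ] yaw 0.50 tilt [-1.  0. -0.] -> move [31.69  0.71  1.  ] roll 0.005 t 37.3
bar 10484 60.00813109642225 ((487.593505859375, -3.2078304290771484), (95.75591278076172, 36.11879348754883), 0.6281880140304565)
450 -21.53643783003579 14.376669560927084 -3.5798841345543533
470 -21.432320891713747 14.406359984194456 -3.5129804537596456
490 -21.198904415700625 14.741719916373643 -3.2285922496634907
510 -20.996750908446398 15.068746909140188 -2.964001999653105
530 -20.698203292089755 15.278045230526619 -2.710079030781568
```

View pics/w23.png

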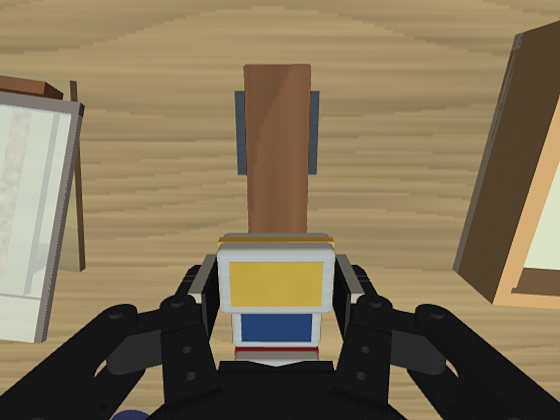

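>>> play_rows(
  rows="12 0.2 1 0; 22 0.2 1 0; 28 0.2 1 0; 31 0.2 1 0; 32 0.2 1 0; 32 0.2 1 0; 32 0.2 1 0",
)

```text
time: 37.88
tool_pos: [540.1, -2.7, 85.9]
eef_rot: [-0.008, 1.571, 0.007]
contact_force: [-2.3, -0.2, 1.8]
gripper_width: 52.7
```

>>> play_rows(
  rows="0 0 0 0; 0 0 0 0; 0 0 0 0; 0 0 0 0; 0 0 0 0",
  claw=60,
)

```text
time: 38.3
tool_pos: [540.4, -2.8, 86.0]
eef_rot: [-0.007, 1.571, 0.007]
contact_force: [-0.4, 0.1, 0.1]
gripper_width: 64.9
```

>>> play_rows(
  rows="-10 0 0 0; -30 0 0 0; -55 0 0 0; -75 0 0 0; -75 0 0 0; -75 0 0 0",
)

```text
time: 38.8
tool_pos: [541.5, -2.8, 162.9]
eef_rot: [-0.007, 1.567, 0.007]
contact_force: [-0.9, -0.6, -0.2]
gripper_width: 65.1
```

```bash
python3 -c "
from tins import *
c,p,d,W,u,v=tins('w24',zr=(78,90))
go(513.8,329.5,155,-92.9)"
```

```text
t 38.80 [541.48  -2.83 162.87]
[540.47  -2.99 161.63]
red 1343 [276.27 329.87] 84.20978842019886 ((628.1602783203125, -2.5272598266601562), (23.89274024963379, 41.91318130493164), 1.6612416505813599)
blue 1534 [276.05 279.97] 84.24145837750176 ((584.802001953125, -2.8161258697509766), (22.755674362182617, 41.54719924926758), 0.16803081333637238)
yellow 1876 [275.87 222.92] 84.19219345404366 ((540.5180053710938, -3.385885238647461), (22.883344650268555, 41.885066986083984), 0.8988808393478394)
cur [540.47  -2.99 161.63] yaw 0.52 tilt [-1. -0.  0.] -> move [  6.48 332.72 -23.66] roll 1.630 t 38.9
```

View pics/w24.png

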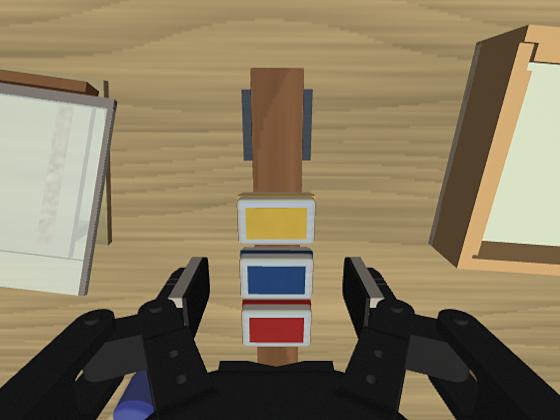

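>>> play_rows(
  rows="0 32 -2 0.12; 0 64 -4 0.24; 0 96 -6 0.36; 0 128 -9 0.48; 0 160 -11 0.6; 0 194 -14 0.72; 0 228 -16 0.84; 0 262 -18 0.96; 0 297 -21 1.08; 0 332.5 -23.5 1.2",
  claw=0,
)

```text
time: 39.68
tool_pos: [512.5, 330.2, 159.5]
eef_rot: [0.927, 1.364, -0.932]
contact_force: [0.2, 0.1, -0.6]
gripper_width: 85.3
```

>>> play_rows(
  rows="0 0 0 0.12; 0 0 0 0.24; 0 0 0 0.36; 10 0 0 0.43; 30 0 0 0.43; 50 0 0 0.43; 62 0 0 0.43; 62 0 0 0.43; 62 0 0 0.43",
)

```text
time: 40.43
tool_pos: [512.8, 328.9, 97.7]
eef_rot: [1.243, 1.186, -1.249]
contact_force: [-0.1, 0.8, 0.1]
gripper_width: 85.4
```

```bash
python3 tins.py w25
python3 -c "
from h import *
go(513.7,329.5,33,-92.9)"
```

```text
t 40.43 [512.78 328.85  97.69]
[513.69 329.46  98.9 ]
green 2035 [276.18 230.39] 32.124620675650505 ((513.7015991210938, 329.55401611328125), (22.57333755493164, 41.471981048583984), 86.93863677978516)
cur [513.69 329.46  98.9 ] yaw -92.86 tilt [-1. -0.  0.] -> move [65.9   0.04 -0.06] roll 0.001 t 40.5
```

>>> play_rows(
  rows="15 0 0 0; 30 0 0 0; 45 0 0 0; 57 0 0 0; 63 0 0 0; 65.5 0 0 0; 65.5 0 0 0; 65.5 0 0 0",
)

```text
time: 41.15
tool_pos: [514.2, 329.8, 34.2]
eef_rot: [1.247, 1.185, -1.245]
contact_force: [-0.1, -0.1, 0.1]
gripper_width: 85.2
```

>>> play_rows(
  rows="0 0 0 0; 0 0 0 0; 0 0 0 0; 0 0 0 0; 0 0 0 0; 0 0 0 0",
  claw=255,
)

```text
time: 41.65
tool_pos: [514.4, 329.9, 34.5]
eef_rot: [1.247, 1.185, -1.245]
contact_force: [-0.1, -0.2, 6.7]
gripper_width: 52.6
```

>>> play_rows(
  rows="-20 0 0 0; -45 0 0 0; -70 0 0 0; -95 0 0 0; -115 0 0 0; -115 0 0 0; -115 0 0 0",
)

```text
time: 42.23
tool_pos: [514.3, 329.8, 149.6]
eef_rot: [1.248, 1.185, -1.244]
contact_force: [-1.6, 0.4, -1.3]
gripper_width: 52.8
```

```bash
python3 -c "
from h import *
go(496.5,-3.0,145,0.5)"
```

```text
cur [514.34 329.81 149.6 ] yaw -92.87 tilt [-1.  0. -0.] -> move [  4.12  -1.17 333.29] roll -1.630 t 42.2
```

>>> play_rows(
  rows="0 0 32 -0.12; 0 0 64 -0.24; 0 0 96 -0.36; 0 0 130 -0.48; 0 0 164 -0.6; 0 0 198 -0.72; 0 0 232 -0.84; 0 -1 266 -0.96; 0 -1 300 -1.08; 0 -1 333.3 -1.2",
)

```text
time: 43.07
tool_pos: [494.2, -5.1, 146.8]
eef_rot: [0.325, 1.549, -0.326]
contact_force: [-0.4, -0.9, -1.5]
gripper_width: 52.5
```

>>> play_rows(
  rows="0 0 0 -0.12; 0 0 0 -0.24; 0 0 0 -0.36; 10 0 0 -0.43; 25 0 0 -0.43; 30 0 0 -0.43; 30 0 0 -0.43; 30 0 0 -0.43",
)

```text
time: 43.73
tool_pos: [495.1, -3.2, 117.6]
eef_rot: [-0.007, 1.573, 0.008]
contact_force: [0.6, -0.5, -0.8]
gripper_width: 52.7
```

```bash
python3 bar.py w26 496.5
```

```text
t 43.73 [495.15  -3.23 117.6 ]
cur [495.81  -3.17 118.25] yaw 0.53 tilt [-1.  0. -0.] -> move [32.25  1.05  0.73] roll 0.006 t 43.8
bar 5203 59.9786279524383 ((465.91925048828125, -3.458589553833008), (53.177303314208984, 36.181861877441406), 0.7365915775299072)
450 -21.732523550082107 14.232210650112117 -3.7501564499849946
470 -21.423581066256062 14.348002157005807 -3.537789454625128
490 -21.18791713561052 14.427255291598007 -3.380330922006256
```

View pics/w26.png

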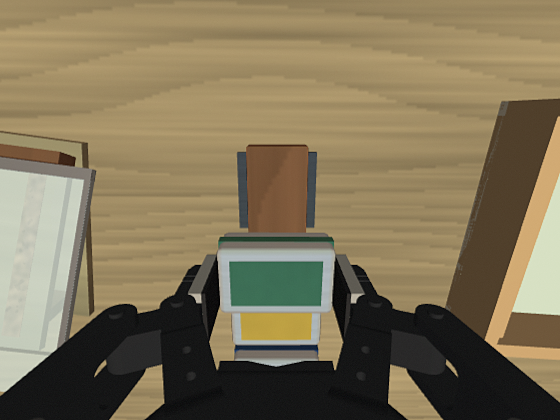

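>>> play_rows(
  rows="12 0 0.7 0; 22 0 0.7 0; 28 0 0.7 0; 31 0 0.7 0; 32 0 0.7 0; 32 0 0.7 0; 32 0 0.7 0",
)

```text
time: 44.37
tool_pos: [496.3, -3.3, 86.4]
eef_rot: [-0.008, 1.572, 0.007]
contact_force: [-2.3, -1.0, 2.9]
gripper_width: 52.6
```

>>> play_rows(
  rows="0 0 0 0; 0 0 0 0; 0 0 0 0; 0 0 0 0; 0 0 0 0",
  claw=60,
)

```text
time: 44.78
tool_pos: [496.9, -3.4, 86.4]
eef_rot: [-0.007, 1.571, 0.007]
contact_force: [0.1, 1.0, -0.1]
gripper_width: 65.6
```

>>> play_rows(
  rows="-10 0 0 0; -30 0 0 0; -55 0 0 0; -75 0 0 0; -110 0 0 0; -130 0 0 0; -130 0 0 0; -130 0 0 0",
)

```text
time: 45.45
tool_pos: [497.8, -3.5, 218.4]
eef_rot: [-0.008, 1.567, 0.007]
contact_force: [0.0, 0.2, -0.4]
gripper_width: 65.1
```

```bash
python3 -c "
from tins import *
c,p,d,W,u,v=tins('w27',zr=(78,90))
go(523,-232,216,-7.1)"
```

```text
t 45.45 [497.82  -3.46 218.39]
[496.75  -3.54 216.98]
red 803 [276.33 328.97] 84.2582173373562 ((627.8218994140625, -2.6628875732421875), (22.923019409179688, 41.610008239746094), 0.7899260520935059)
blue 897 [276.3  290.23] 84.24859164756668 ((584.623291015625, -2.8265609741210938), (42.07883834838867, 22.914297103881836), 88.52278900146484)
yellow 1077 [276. 247.] 84.25218389657624 ((540.221923828125, -3.380769729614258), (22.639728546142578, 41.87388229370117), 0.5315771698951721)
green 1151 [276.11 200.42] 84.2506357577787 ((496.8556823730469, -3.7226715087890625), (21.88353729248047, 41.15325164794922), 1.04086434841156)
cur [496.75  -3.54 216.98] yaw 0.52 tilt [-1. -0.  0.] -> move [   1.11 -228.69   24.17] roll 0.133 t 45.5
```

View pics/w27.png

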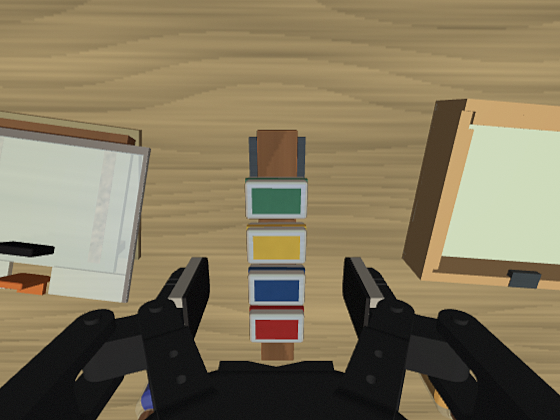

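All four tins stand on the bar, centred within about 1 mm. On to the cover, looking first from above it.

>>> play_rows(
  rows="0 -23 3 0.013; 0 -46 5 0.026; 0 -69 8 0.04; 0 -92 10 0.053; 0 -115 12 0.066; 0 -138 15 0.08; 0 -161 17 0.093; 0 -184 20 0.106; 0 -207 22 0.12; 0 -228.5 24 0.133",
)

```text
time: 46.33
tool_pos: [521.7, -232.6, 214.6]
eef_rot: [0.099, 1.572, -0.097]
contact_force: [0.3, -0.9, 0.1]
gripper_width: 65.1
```

>>> play_rows(
  rows="0 0 0 0; 0 0 0 0; 0 0 0 0; 0 0 0 0; 0 0 0 0; 0 0 0 0",
  claw=70,
)

```text
time: 46.83
tool_pos: [523.0, -230.5, 216.4]
eef_rot: [0.096, 1.569, -0.096]
contact_force: [0.1, 0.1, 0.3]
gripper_width: 62.1
```

```bash
cat > m3.py <<'E'
from h import *
import sys
c,p,d,W,u,v=snap('wrist',sys.argv[1])
t,M,s=tool(); print(t)
r,g,b=p[...,0],p[...,1],p[...,2]
near=(np.hypot(W[...,0]-555,W[...,1]+236)<90)&(v<330)
for n,m in (('or',near&(r>90)&(g<110)&(b<70)&(r-b>60)&(W[...,2]>85)),('rib',near&(r<50)&(g<50)&(u>225)&(u<330)&(v<260)&(W[...,2]>74)&(W[...,2]<110))):
    q=W[m]
    if len(q)<10: print(n,len(q));continue
    zt=np.percentile(q[:,2],90); q=q[q[:,2]>zt-4]; cc=rect(q); print(n,len(q),zt,cc)
im=p.astype(np.uint8)[:,:,::-1].copy()
for q in [(-75,-94,5),(-75,94,5),(66,15,34),(66,-15,34),(36,20,35),(36,-20,35)]:
    cv2.circle(im,tuple(int(round(k)) for k in proj(c,rest(*q))),2,(255,0,255),-1)
cv2.imwrite('pics/%s.png'%sys.argv[1],im)
E
python3 m3.py w28; python3 -c "
from h import *
x,y,z=rest(36,0,35); print(x,y,z)"
```

```text
t 46.83 [ 523.   -230.49  216.43]
[ 523.01 -230.73  216.54]
or 105 104.95525234805422 ((568.69580078125, -239.23892211914062), (29.4974365234375, 5.891497611999512), 83.66089630126953)
rib 154 95.64393268765603 ((540.3574829101562, -235.3196258544922), (38.71702575683594, 6.87211275100708), 83.28667449951172)
542.8487080014039 -234.59648912459573 95.22236601805452
```

View pics/w28.png

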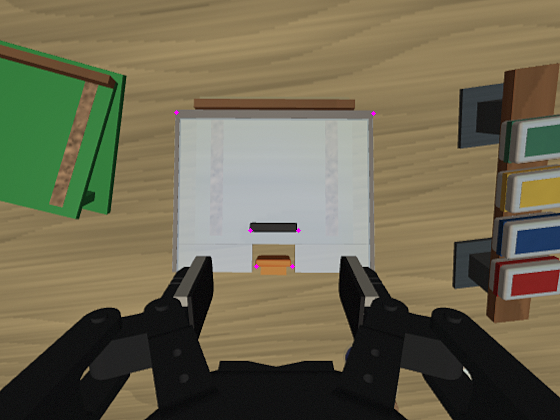

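```bash
python3 -c "
from h import *
go(542.3,-235.4,96,-6.8)"
```

```text
cur [ 523.01 -230.73  216.54] yaw -7.01 tilt [-1.  0. -0.] -> move [120.54  -2.31  19.72] roll -0.004 t 46.9
```

>>> play_rows(
  rows="25 -1 10 0; 50 -2.3 19.7 0; 75 -2.3 19.7 0; 95 -2.3 19.7 0; 108 -2.3 19.7 0; 116 -2.3 19.7 0; 120 -2.3 19.7 0; 120 -2.3 19.7 0; 120 -2.3 19.7 0; 120 -2.3 19.7 0",
)

```text
time: 47.72
tool_pos: [543.1, -236.7, 97.8]
eef_rot: [0.097, 1.566, -0.098]
contact_force: [0.2, 0.4, -0.1]
gripper_width: 61.8
```

```bash
python3 -c "
from h import *
go(542.3,-235.4,96,-6.8)"
```

```text
cur [ 543.1  -236.72   97.81] yaw -7.09 tilt [-1. -0.  0.] -> move [ 1.81  1.21 -0.96] roll -0.005 t 47.7
```

>>> play_rows(
  rows="0 1.2 -0.5 0; 0 1.2 -0.5 0; 0 1.2 -0.5 0",
)

```text
time: 47.97
tool_pos: [542.1, -235.1, 97.1]
eef_rot: [0.097, 1.568, -0.097]
contact_force: [0.6, -0.9, -0.0]
gripper_width: 61.8
```

>>> play_rows(
  rows="0 0 0 0; 0 0 0 0; 0 0 0 0; 0 0 0 0; 0 0 0 0; 0 0 0 0",
  claw=255,
  force=60,
)

```text
time: 48.47
tool_pos: [542.0, -235.2, 97.1]
eef_rot: [0.097, 1.568, -0.097]
contact_force: [-1.6, 1.1, 5.5]
gripper_width: 38.0
```

>>> play_rows(
  rows="-8 0 2 0; -20 0 5 0; -40 0 5 0; -60 0 5 0; -85 0 5 0; -110 0 5 0; -120 0 5 0; -120 0 5 0; -120 0 5 0",
)

```text
time: 49.22
tool_pos: [546.6, -235.8, 216.2]
eef_rot: [0.097, 1.568, -0.097]
contact_force: [0.9, -0.6, -2.8]
gripper_width: 38.1
```

```bash
cat > hold.py <<'E'
from h import *
import sys
c,p,d,W,u,v=snap('wrist',sys.argv[1])
t,M,s=tool(); print(t,s['gripper_width'],s['contact_force'])
T=(W-t)@M
# plain edge: along central columns find first row (from top) where tool-x depth within cover range
col=T[:,255:297]; 
z=np.nanmedian(col,axis=1)
for y in range(30,130,2):
    if 40<z[y,0]<110: print(y,z[y]); break
for y in (y+2,y+4,y+8): print(y,z[y])
q=np.nan_to_num(T,nan=999); row=y+4
xs=np.nonzero((abs(T[row,:,0]-z[row,0])<4))[0]; print('edge cols',xs.min(),xs.max(),T[row,xs.min()],T[row,xs.max()])
E
python3 hold.py w30
```

```text
t 49.22 [ 546.64 -235.79  216.21]
[ 545.88 -235.56  215.15] 37.741389192504116 [ 0.03 -0.5  -2.08]
74 [ 68.64  -0.72 -94.13]
76 [ 67.93  -0.72 -93.  ]
78 [ 67.31  -0.72 -91.89]
82 [ 66.34  -0.72 -89.69]
edge cols 111 441 [ 65.26 -94.   -87.55] [ 66.97  94.03 -87.54]
```

View pics/w30.png

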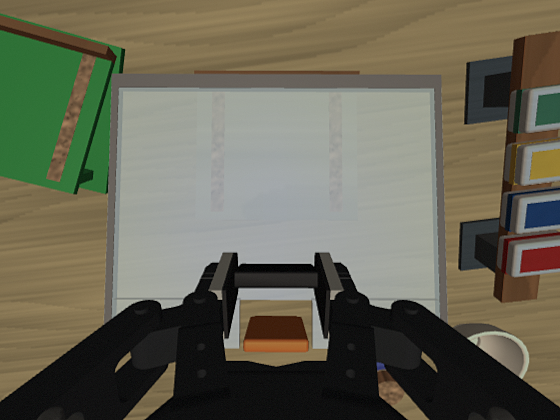

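```bash
python3 -c "
from h import *
x,y=case(54.4,0)
go(x,y,215,CY)"
```

```text
cur [ 545.88 -235.56  215.15] yaw -7.09 tilt [-1.  0. -0.] -> move [  0.42 491.82 -47.7 ] roll -0.059 t 49.3
```

>>> play_rows(
  rows="0 24 -2 0; 0 49 -5 0; 0 74 -8 -0.01; 0 99 -10 -0.01; 0 124 -12 -0.02; 0 149 -15 -0.02; 0 174 -17 -0.03; 0 199 -19 -0.03; 0 223 -22 -0.03; 0 246 -24 -0.03",
)

```text
time: 50.1
tool_pos: [551.7, 12.8, 214.2]
eef_rot: [0.073, 1.574, -0.073]
contact_force: [-0.4, -0.1, -0.9]
gripper_width: 37.5
```

>>> play_rows(
  rows="0 24 -2 0; 0 49 -5 0; 0 74 -8 -0.01; 0 99 -10 -0.01; 0 124 -12 -0.02; 0 149 -15 -0.02; 0 174 -17 -0.03; 0 199 -19 -0.03; 0 223 -22 -0.03; 0 246 -24 -0.03",
)

```text
time: 50.93
tool_pos: [550.9, 259.4, 213.9]
eef_rot: [0.049, 1.574, -0.051]
contact_force: [0.1, -0.2, -1.7]
gripper_width: 37.8
```

>>> play_rows(
  rows="0 0 0 0; 0 0 0 0; 0 0 0 0; 0 0 0 0; 0 0 0 0; 0 0 0 0",
)

```text
time: 51.43
tool_pos: [552.8, 257.1, 216.3]
eef_rot: [0.051, 1.57, -0.052]
contact_force: [-0.1, 0.7, -1.9]
gripper_width: 38.2
```

```bash
python3 hold.py w31
python3 -c "
from h import *
x,y=case(54.4,0)
go(x,y,215,CY)"
```

```text
t 51.43 [552.77 257.14 216.26]
[552.75 257.43 216.42] 38.226006015775376 [ 0.31  0.72 -1.95]
76 [ 69.05  -0.86 -93.98]
78 [ 68.6   -1.14 -92.88]
80 [ 68.44  -0.86 -91.81]
84 [ 67.37  -0.86 -89.6 ]
edge cols 111 440 [ 66.2  -94.22 -87.47] [ 66.25  92.62 -87.31]
cur [552.75 257.43 216.42] yaw -3.74 tilt [-1. -0.  0.] -> move [1.42 1.38 6.46] roll -0.001 t 51.5
```

View pics/w31.png

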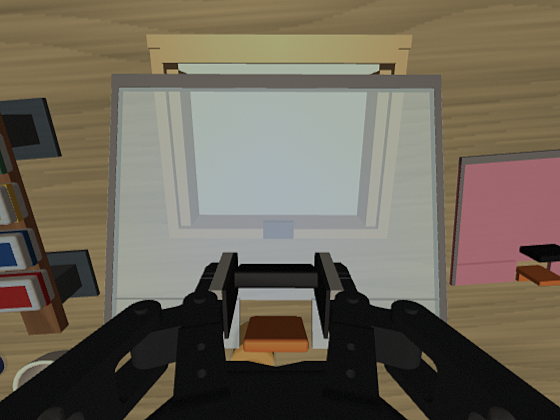

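Run:
```python
from h import *
c=cam('wrist'); p=cv2.imread('pics/w31.png'); t,M,s=tool()
cv2.imwrite('pics/w31c.png',cv2.resize(p[25:255,140:420],None,fx=2.8,fy=2.8,interpolation=cv2.INTER_CUBIC))
for x,y,z in [(-87,108,56),(-87,-108,56),(93,108,52),(93,-108,52),(76,15,53),(76,-15,53),(-77,88,8),(-77,-88,8),(83,88,8),(83,-88,8)]:
    print((x,y,z),proj(c,[*case(x,y),z]))
```

```text
(-87, 108, 56) [410.87  33.42]
(-87, -108, 56) [144.55  33.78]
(93, 108, 52) [386.32 237.35]
(93, -108, 52) [168.88 237.72]
(76, 15, 53) [293.03 221.73]
(76, -15, 53) [262.24 221.78]
(-77, 88, 8) [368.36  56.83]
(-77, -88, 8) [186.36  57.08]
(83, 88, 8) [356.03 213.94]
(83, -88, 8) [198.65 214.21]
```

View pics/w31c.png

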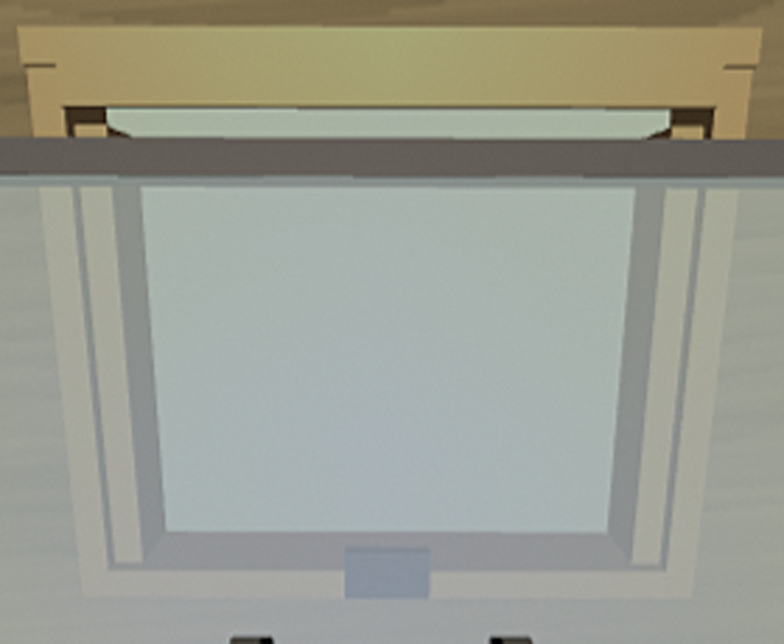

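```bash
sed -i 's/^CO=.*/CO=np.array([506.2,263.1]); CY=-3.7/' h.py
python3 -c "
from h import *
x,y=case(54.5,0.7)
go(x,y,131,CY)"
```

```text
cur [552.75 257.43 216.42] yaw -3.74 tilt [-1. -0.  0.] -> move [85.41  3.39  7.68] roll -0.001 t 51.5
```

>>> play_rows(
  rows="10 1.5 4 0; 25 3.4 7.7 0; 40 3.4 7.7 0; 55 3.4 7.7 0; 70 3.4 7.7 0; 80 3.4 7.7 0; 85 3.4 7.7 0; 85 3.4 7.7 0; 85 3.4 7.7 0; 85 3.4 7.7 0",
)

```text
time: 52.32
tool_pos: [561.0, 261.9, 132.2]
eef_rot: [0.051, 1.569, -0.049]
contact_force: [-1.1, -0.0, -0.8]
gripper_width: 38.1
```

```bash
python3 hold.py w32
python3 -c "
from h import *
x,y=case(54.5,0.7)
go(x,y,131,CY)
cc,p,d,W,u,v=snap('scene','s32')
cv2.imwrite('pics/s32.png',cv2.resize(p[150:260,290:440,::-1].astype(np.uint8),None,fx=5,fy=5,interpolation=cv2.INTER_CUBIC))
"
```

```text
t 52.32 [560.95 261.86 132.23]
[561.06 261.89 132.47] 38.316630753528 [ 0.24  0.3  -0.48]
76 [ 69.1   -0.64 -94.11]
78 [ 68.64  -0.64 -93.01]
80 [ 68.08  -0.65 -91.91]
84 [ 67.41  -0.65 -89.73]
edge cols 111 440 [ 66.7  -94.22 -87.6 ] [ 66.08  92.73 -87.46]
cur [561.06 261.89 132.47] yaw -3.65 tilt [-1.  0.  0.] -> move [ 1.47 -1.63 -0.32] roll 0.001 t 52.4
t 52.37 [561.06 261.89 132.47]
```

View pics/w32.png

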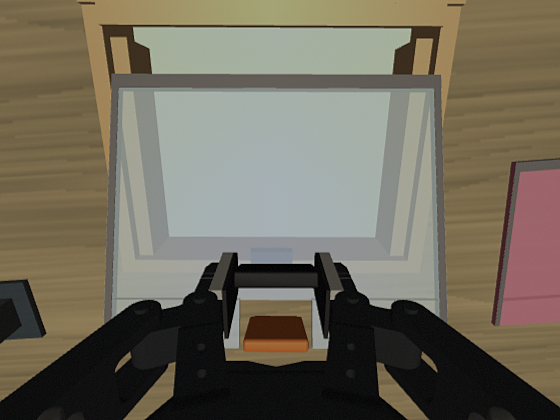

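View pics/s32.png

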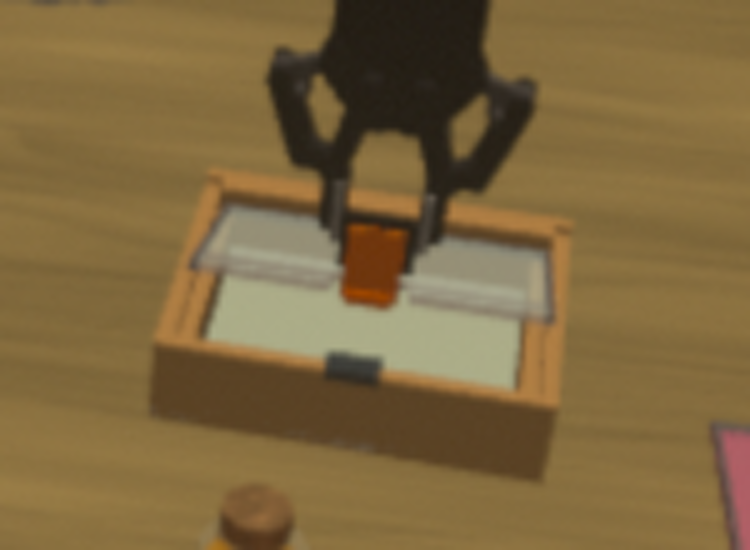

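>>> play_rows(
  rows="3 -1.8 -4 0; 6 -1.8 -8 0; 9 -1.8 -12 0; 11 -1.8 -16 0; 12.5 -1.8 -19 0; 12.5 -1.8 -19 0; 12.5 -1.8 -19 0",
)

```text
time: 53.0
tool_pos: [541.0, 261.0, 119.0]
eef_rot: [0.05, 1.57, -0.05]
contact_force: [1.2, 0.3, -1.6]
gripper_width: 38.0
```

```bash
python3 hold.py w33
python3 -c "
from h import *
x,y=case(92.5-57,0.7)
go(x,y,44+73.3,CY)
"
```

```text
t 53.00 [541.   260.98 118.95]
[541.42 260.94 119.1 ] 37.67753856130827 [-1.07 -0.5  -0.13]
30 [  63.19   -0.63 -116.49]
32 [  62.91   -0.63 -115.49]
34 [  62.97   -0.64 -114.55]
38 [  63.02   -0.64 -112.65]
edge cols 79 468 [  66.68 -108.08 -111.44] [  67.11  105.   -111.49]
cur [541.42 260.94 119.1 ] yaw -3.64 tilt [-1.  0.  0.] -> move [1.8  0.58 0.21] roll 0.001 t 53.0
```

View pics/w33.png

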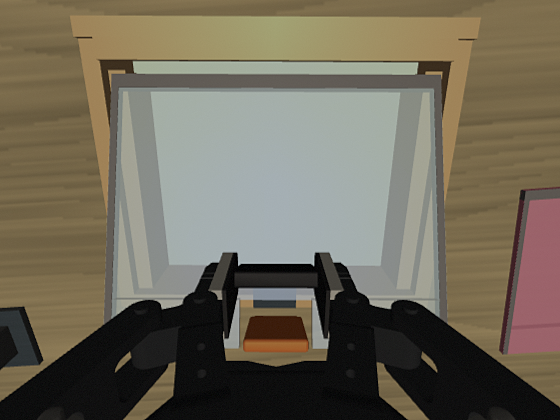

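```bash
python3 -c "
from h import *
c=cam('wrist'); t,M,s=tool()
for z in (56,50.5): print((onz(c,276,61,z)-t)@M)
d=manip.capture('wrist')[1]; print([(y,((deproj(c,276,y,d[y,276])-t)@M).round(1).tolist()) for y in (40,50,56,60,64,68,72,76,80)])
"
```

```text
[  63.07   -0.32 -101.01]
[  68.57   -0.31 -101.78]
[(40, [63.2, -0.3, -111.3]), (50, [62.5, -0.3, -106.3]), (56, [64.0, -0.3, -103.6]), (60, [66.4, -0.3, -102.0]), (64, [112.0, -0.2, -106.0]), (68, [110.8, -0.2, -103.3]), (72, [111.2, -0.2, -100.8]), (76, [69.0, -0.3, -94.0]), (80, [68.7, -0.3, -91.9])]
```

>>> play_rows(
  rows="0.6 0 -1.5 0; 1 0 -3 0; 1.2 0 -4 0; 2 0 -6 0; 2.6 0 -8 0; 3.2 0 -10 0; 3.8 0 -12 0; 4.4 0 -14 0; 4.4 0 -14 0",
  force=40,
)

```text
time: 53.85
tool_pos: [526.6, 261.8, 114.4]
eef_rot: [0.049, 1.571, -0.05]
contact_force: [0.7, -0.6, -0.9]
gripper_width: 37.9
```

```bash
python3 hold.py w34
python3 -c "
from h import *
x,y=case(92.5-71,0.7)
go(x,y,41+73.3,CY)
"
```

```text
t 53.85 [526.59 261.79 114.37]
[526.94 261.79 114.5 ] 38.01445569908164 [ 0.21  0.32 -1.15]
46 [  58.42   -0.88 -107.88]
48 [  58.72   -0.62 -106.98]
50 [  58.4    -0.62 -105.97]
54 [  58.53   -0.62 -104.08]
edge cols 72 478 [  58.03 -108.31 -102.12] [  58.6   107.05 -102.12]
cur [526.94 261.79 114.5 ] yaw -3.63 tilt [-1. -0. -0.] -> move [0.2  0.67 0.72] roll 0.001 t 53.9
```

View pics/w34.png

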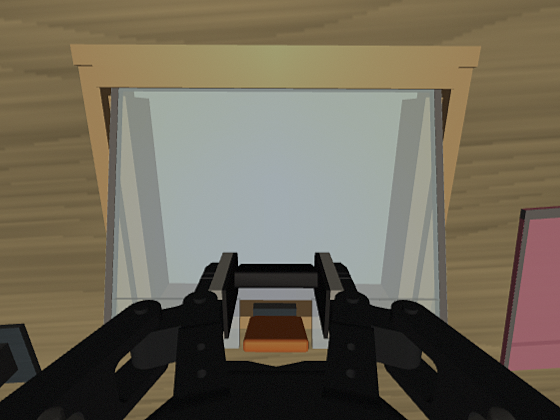

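>>> play_rows(
  rows="3 0 1.2 0; 6 0 2.8 0; 9.5 0 4.3 0; 12 0 5.5 0; 14.5 0 7 0; 17.3 0 8.5 0; 17.3 0 8.5 0; 17.3 0 8.5 0",
  force=20,
)

```text
time: 54.57
tool_pos: [535.8, 260.9, 97.0]
eef_rot: [0.05, 1.571, -0.051]
contact_force: [0.0, -0.0, 3.0]
gripper_width: 37.9
```

```bash
python3 -c "
from h import *
c,p,d,W,u,v=snap('wrist','w35')
x,y=case(92.5-71,0.7)
go(x,y,41+73.3,CY)
cc,p,d,W,u,v=snap('scene','s35')
cv2.imwrite('pics/s35.png',cv2.resize(p[170:260,300:430,::-1].astype(np.uint8),None,fx=5,fy=5,interpolation=cv2.INTER_CUBIC))
"
```

```text
t 54.57 [535.81 260.92  97.  ]
cur [535.75 260.93  97.1 ] yaw -3.67 tilt [-1. -0. -0.] -> move [-17.2    0.96  -8.13] roll 0.001 t 54.6
t 54.62 [535.75 260.93  97.1 ]
```

View pics/w35.png

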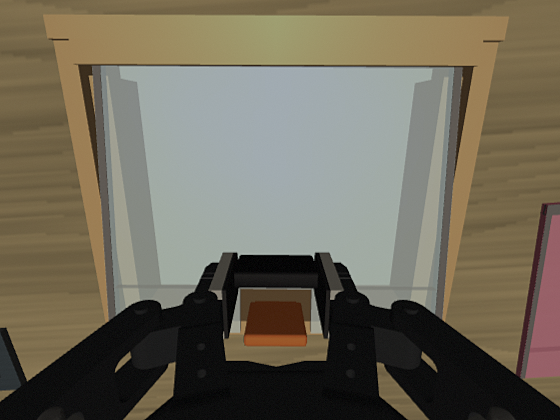

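View pics/s35.png

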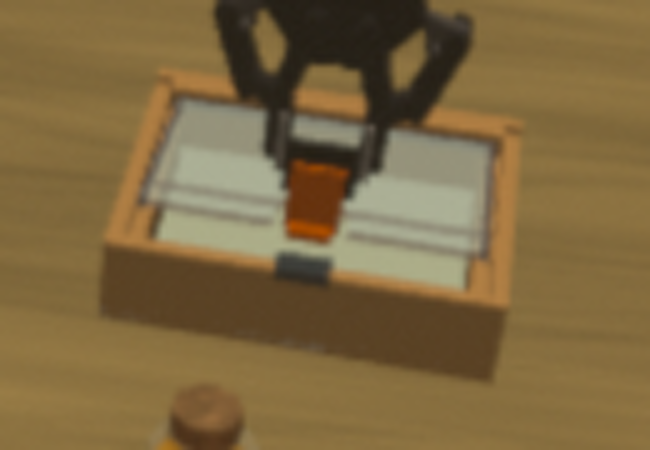

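>>> play_rows(
  rows="2 0 1 0; 4 0 2 0; 6 0 3 0; 7.5 0 3.5 0; 7.5 0 3.5 0; 7.5 0 3.5 0",
)

```text
time: 55.17
tool_pos: [539.1, 261.1, 89.8]
eef_rot: [0.051, 1.571, -0.05]
contact_force: [-0.7, -1.2, 3.8]
gripper_width: 38.1
```

>>> play_rows(
  rows="0 0 -2 0; 0.5 0 -3 0; 1 0 -4 0; 1 0 -4 0; 1 0 -4 0",
)

```text
time: 55.58
tool_pos: [537.6, 261.3, 89.8]
eef_rot: [0.052, 1.566, -0.05]
contact_force: [4.8, -0.6, 5.2]
gripper_width: 38.0
```

```bash
python3 -c "
from h import *
c,p,d,W,u,v=snap('wrist','w36')
print(tool()[0])
cc,p,d,W,u,v=snap('scene','s36')
cv2.imwrite('pics/s36.png',cv2.resize(p[170:260,300:430,::-1].astype(np.uint8),None,fx=5,fy=5,interpolation=cv2.INTER_CUBIC))
"
```

```text
t 55.58 [537.55 261.29  89.79]
[537.55 261.3   89.78]
t 55.63 [537.55 261.3   89.78]
```

View pics/w36.png

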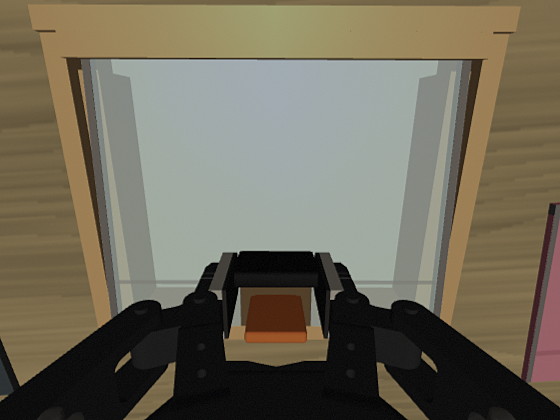

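View pics/s36.png

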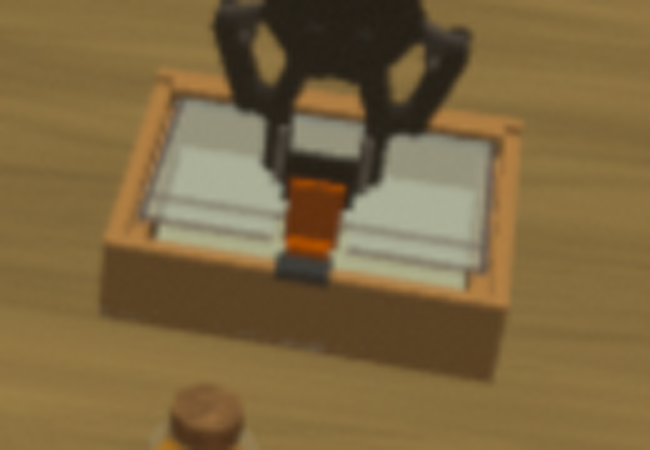

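>>> play_rows(
  rows="0 0 0 0; 0 0 0 0; 0 0 0 0; 0 0 0 0; 0 0 0 0",
  claw=70,
)

```text
time: 56.1
tool_pos: [534.5, 261.3, 88.3]
eef_rot: [0.049, 1.572, -0.05]
contact_force: [-0.6, -0.4, 0.1]
gripper_width: 62.0
```

>>> play_rows(
  rows="-15 0 0 0; -30 0 0 0; -60 0 4 0.1; -60 0 8 0.22; -60 0 13 0.34; -60 0 13 0.46; -60 0 13 0.58; -60 0 13 0.7; -60 0 13 0.82; -60 0 13 0.94",
)

```text
time: 56.93
tool_pos: [547.8, 260.5, 148.5]
eef_rot: [0.786, 1.424, -0.787]
contact_force: [0.0, 0.0, 0.1]
gripper_width: 61.9
```

>>> play_rows(
  rows="0 0 0 0.12; 0 0 0 0.24; 0 0 0 0.36; 0 0 0 0.48; 0 0 0 0.6; 0 0 0 0.63; 0 0 0 0.63; 0 0 0 0.63; 0 0 0 0.63",
)

```text
time: 57.68
tool_pos: [548.0, 260.5, 148.6]
eef_rot: [1.254, 1.18, -1.255]
contact_force: [-0.3, 0.4, 0.0]
gripper_width: 62.0
```

```bash
python3 m2.py w37; python3 -c "
from h import *
go(551,260,88,CY-90)"
```

```text
t 57.68 [548.01 260.5  148.63]
or 387 90.16758855203318 ((566.3284301757812, 258.5251159667969), (15.46841812133789, 29.675029754638672), 20.372947692871094) [78.64 18.34  0.78]
rib 688 88.3505911474893 ((536.4287719726562, 261.28594970703125), (38.85143280029297, 7.2473063468933105), 85.6284408569336) [ 78.66 -11.67  -0.13]
cur [548.1  260.44 148.65] yaw -93.54 tilt [-1. -0. -0.] -> move [60.65  2.95  0.26] roll 0.003 t 57.7
```

View pics/w37.png

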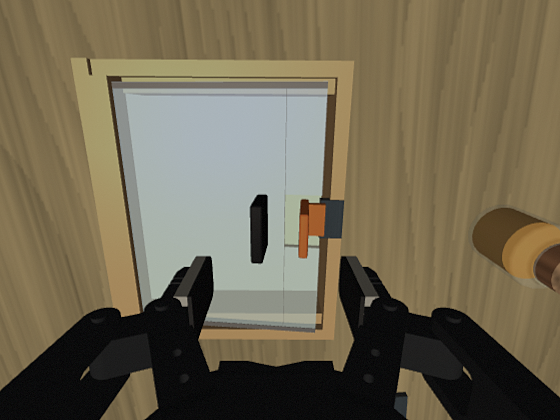

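>>> play_rows(
  rows="20 -1.2 0.3 0; 40 -1.2 0.3 0; 52 -1.2 0.3 0; 58 -1.2 0.3 0; 60 -1.2 0.3 0; 60 -1.2 0.3 0; 60 -1.2 0.3 0",
)

```text
time: 58.32
tool_pos: [547.7, 260.5, 89.5]
eef_rot: [1.256, 1.179, -1.254]
contact_force: [0.5, -0.2, -0.1]
gripper_width: 61.7
```

>>> play_rows(
  rows="0 0 0 0; 0 0 0 0; 0 0 0 0; 0 0 0 0; 0 0 0 0; 0 0 0 0; 0 0 0 0",
  claw=255,
  force=30,
)

```text
time: 58.9
tool_pos: [547.0, 260.0, 88.6]
eef_rot: [1.255, 1.179, -1.256]
contact_force: [1.4, -0.9, -1.2]
gripper_width: 27.3
```

>>> play_rows(
  rows="2 0.8 0 0; 4 1.5 0 0; 6 2.3 0 0; 8 3 0 0; 10 3.5 0 0; 11.5 3.8 0 0; 12 3.8 0 0; 12 3.8 0 0; 12 3.8 0 0",
)

```text
time: 59.65
tool_pos: [549.4, 260.4, 81.0]
eef_rot: [1.253, 1.18, -1.257]
contact_force: [-15.5, -5.8, 37.0]
gripper_width: 26.6
```

```bash
python3 m2.py w38; python3 -c "
from h import *
cc,p,d,W,u,v=snap('scene','s38')
cv2.imwrite('pics/s38.png',cv2.resize(p[170:260,300:430,::-1].astype(np.uint8),None,fx=5,fy=5,interpolation=cv2.INTER_CUBIC))
"
```

```text
t 59.65 [549.35 260.35  81.04]
or 0
rib 529 92.29843325987213 ((550.1997680664062, 260.3409729003906), (21.744009017944336, 53.7373046875), 86.48536682128906) [11.03  0.86 -0.03]
t 59.70 [549.36 260.37  81.03]
```

View pics/w38.png

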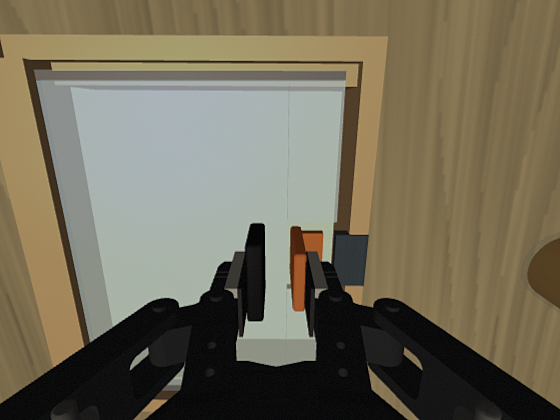

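View pics/s38.png

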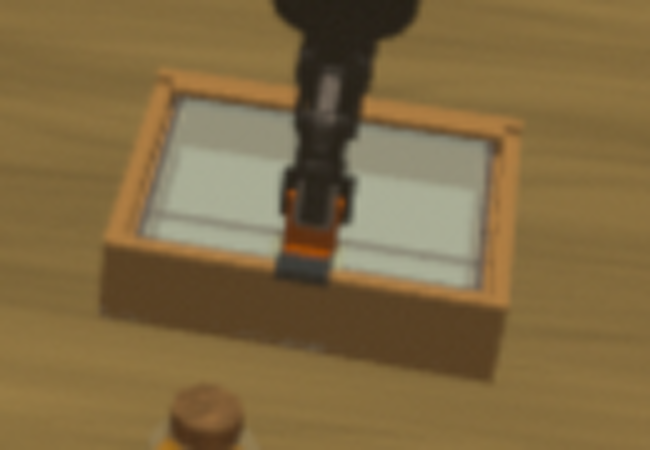

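>>> play_rows(
  rows="-1.5 -1 0 0; -2.5 -2 0 0; -2.5 -2 0 0",
)

```text
time: 60.0
tool_pos: [549.2, 260.3, 81.2]
eef_rot: [1.256, 1.178, -1.254]
contact_force: [-3.2, -3.1, 14.7]
gripper_width: 26.7
```

```bash
python3 -c "
from h import *
c,p,d,W,u,v=snap('wrist','w39')
r,g,b=p[...,0],p[...,1],p[...,2]
o=(r>90)&(g<110)&(b<70)&(r-b>60)&(u>280)&(u<330)&(v>215)&(v<320)
q=W[o]; print('or',len(q),np.nanpercentile(q,[5,50,95,99],axis=0))
k=(r<40)&(u>245)&(u<268)&(v>222)&(v<320); q=W[k]; print('rib',np.nanpercentile(q,[5,50,95,99],axis=0))
# glass plate heights along x
for uu,vv in ((70,75),(120,75),(200,75),(280,77),(330,78),(340,78),(100,200),(150,200),(200,180),(320,150),(270,150)): print(uu,vv,W[vv,uu],p[vv,uu])
"
```

```text
t 60.00 [549.22 260.32  81.19]
or 1049 [[558.23 247.09  44.16]
 [562.11 262.64  77.19]
 [574.81 271.78  78.59]
 [575.92 273.15  79.  ]]
rib [[536.64 244.48  58.09]
 [540.86 265.95  78.54]
 [544.54 279.95  79.81]
 [545.01 280.18  81.36]]
70 75 [460.45 357.24  47.98] [109 103  96]
120 75 [484.69 355.45  50.4 ] [113 107  99]
200 75 [520.98 353.24  49.48] [114 108 100]
280 77 [557.66 350.05  49.48] [108 102  95]
330 78 [580.55 348.11  50.13] [103  98  91]
340 78 [585.32 347.9   49.16] [101  95  90]
100 200 [461.16 297.1   48.93] [168 178 175]
150 200 [487.02 295.47  49.01] [169 179 179]
200 180 [514.27 304.31  49.07] [169 179 179]
320 150 [575.37 315.52  49.14] [170 180 172]
270 150 [550.75 317.02  48.59] [169 180 177]
```

>>> play_rows(
  rows="-1 -0.5 0 0; -1.5 -0.5 0 0; -1.5 -0.5 0 0",
)

```text
time: 60.3
tool_pos: [548.9, 260.3, 81.2]
eef_rot: [1.256, 1.178, -1.254]
contact_force: [-0.3, -0.2, 5.5]
gripper_width: 26.5
```

>>> play_rows(
  rows="0 0 0 0; 0 0 0 0; 0 0 0 0; 0 0 0 0; 0 0 0 0",
  claw=80,
)

```text
time: 60.72
tool_pos: [547.5, 260.2, 80.2]
eef_rot: [1.254, 1.18, -1.257]
contact_force: [0.6, -0.5, 0.3]
gripper_width: 58.7
```

>>> play_rows(
  rows="-20 0 0 0; -40 0 0 0; -65 0 0 0; -65 0 0 0; -65 0 0 0; -65 0 0 0",
)

```text
time: 61.22
tool_pos: [547.8, 260.0, 145.4]
eef_rot: [1.255, 1.179, -1.256]
contact_force: [-1.0, -0.4, 0.1]
gripper_width: 58.4
```

```bash
python3 -c "
from h import *
c,p,d,W,u,v=snap('wrist','w40')
r,g,b=p[...,0],p[...,1],p[...,2]
o=(r>90)&(g<110)&(b<70)&(r-b>60)&(u>270)&(u<340)&(v>150)&(v<320)
q=W[o]; zt=np.nanpercentile(q[:,2],90); qq=q[q[:,2]>zt-4]; print('or',len(q),zt,rect(qq), np.nanmin(q,0),np.nanmax(q,0))
k=(r<45)&(u>235)&(u<275)&(v>170)&(v<275); q=W[k]; zt=np.nanpercentile(q[:,2],90); q=q[q[:,2]>zt-4]; print('rib',zt,rect(q))
A=np.radians(CY)
for x,y in (( -75,0),(36,0),(66,0),(76,0)): print(x,case(x,y))
for l in ('case_keeper','tab_face'):print(l,manip.place_of('wrist',l)[:1])
cc,p2,*_=snap('scene','s40'); cv2.imwrite('pics/s40.png',cv2.resize(p2[170:260,300:430,::-1].astype(np.uint8),None,fx=5,fy=5,interpolation=cv2.INTER_CUBIC))
cv2.imwrite('pics/w40c.png',cv2.resize(p[150:300,200:400,::-1].astype(np.uint8),None,fx=3.5,fy=3.5,interpolation=cv2.INTER_CUBIC))
"
```

```text
t 61.22 [547.84 260.03 145.43]
or 762 79.76415145331976 ((566.043701171875, 258.5643005371094), (29.009090423583984, 5.90220832824707), 85.22595977783203) [562.41 168.61  43.15] [581.78 273.11  81.13]
rib 80.69675113133152 ((539.318603515625, 260.369873046875), (39.072330474853516, 7.397904872894287), 85.3497314453125)
-75 [431.36 267.94]
36 [542.12 260.78]
66 [572.06 258.84]
76 [582.04 258.2 ]
case_keeper [{'location': [331.0, 217.5], 'conf': 0.61}]
tab_face [{'location': [306.3, 230.1], 'conf': 0.63}]
t 61.37 [547.41 259.66 144.48]
```

View pics/w40.png

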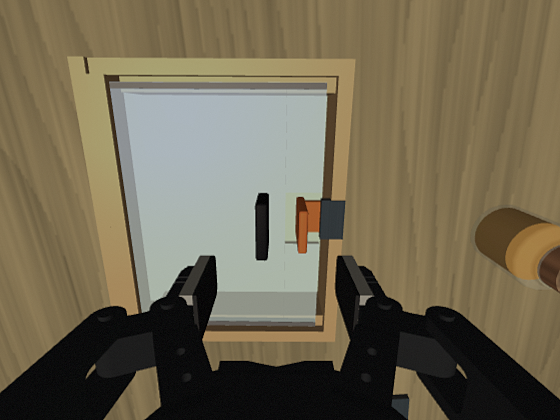

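View pics/w40c.png

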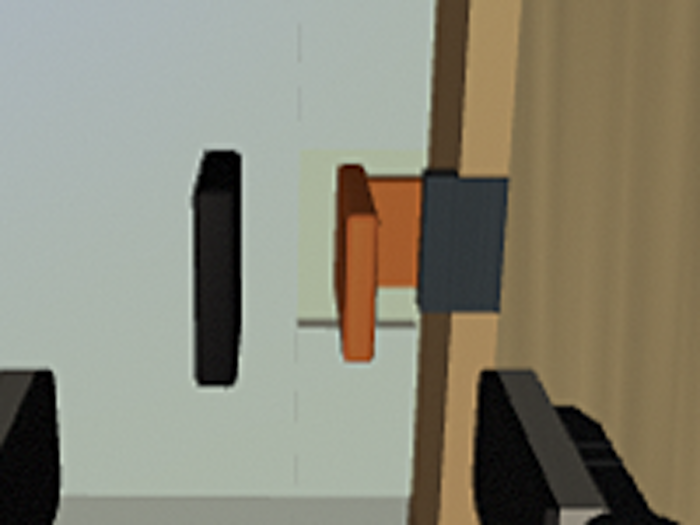

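View pics/s40.png

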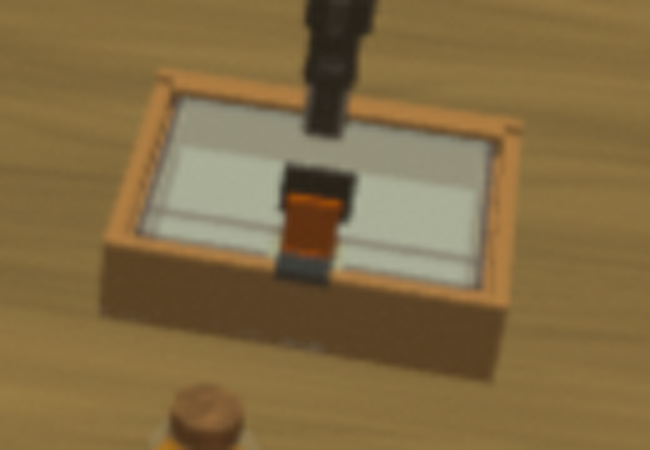

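```bash
cat > m4.py <<'E'
from h import *
import sys
c,p,d,W,u,v=snap('wrist',sys.argv[1])
print(tool()[0])
r,g,b=p[...,0],p[...,1],p[...,2]
o=(r>90)&(g<110)&(b<70)&(r-b>60)&(u>270)&(u<340)&(v>170)&(v<300)
q=W[o]; zt=np.nanpercentile(q[:,2],90); qq=q[q[:,2]>zt-4]; A=rect(qq); print('or',len(q),zt,A)
foot=q[(q[:,2]<60)]; print('foot',len(foot),np.nanpercentile(foot,[1,50,99],axis=0))
k=(r<45)&(u>235)&(u<275)&(v>170)&(v<275); q=W[k]; zt=np.nanpercentile(q[:,2],90); q=q[q[:,2]>zt-4]; B=rect(q); print('rib',zt,B,'dist',np.hypot(A[0][0]-B[0][0],A[0][1]-B[0][1]))
kk=(b>r+3)&(r<70)&(u>315)&(u<350)&(v>190)&(v<245); q=W[kk];print('keeper',rect(q),np.nanpercentile(q,[2,50,98],axis=0))
for uu,vv in ((130,120),(200,120),(310,130),(130,290),(300,290),(200,250)): print(W[vv,uu])
E
python3 m4.py w41
```

```text
t 61.42 [547.54 259.73 144.53]
[547.7  259.79 144.72]
or 762 79.73263193611868 ((566.0350341796875, 258.8534851074219), (28.387863159179688, 5.938991546630859), 86.62953186035156)
foot 384 [[571.55 245.9   44.3 ]
 [576.47 258.81  46.46]
 [581.31 269.44  47.87]]
rib 80.70446142002221 ((538.9971923828125, 260.7740478515625), (39.00273895263672, 7.130971431732178), 85.87918090820312) dist 27.105967060538934
keeper ((589.5198364257812, 256.7248840332031), (29.58244514465332, 16.758081436157227), 86.91775512695312) [[580.94 242.39  51.55]
 [589.09 256.96  52.93]
 [597.6  270.91  54.23]]
[453.65 335.13  47.79]
[501.65 332.14  49.96]
[575.21 320.93  50.29]
[431.78 209.67  55.8 ]
[563.44 198.02  50.24]
[488.43 236.79  48.8 ]
```

```bash
python3 -c "
from h import *
go(549.3,260.1,78.5,CY-90)"
```

```text
cur [547.7  259.79 144.72] yaw -93.61 tilt [-1. -0.  0.] -> move [66.22  1.7  -0.47] roll 0.002 t 61.5
```

>>> play_rows(
  rows="20 1.5 -0.4 0; 40 1.5 -0.4 0; 54 1.5 -0.4 0; 62 1.5 -0.4 0; 65.5 1.5 -0.4 0; 65.5 1.5 -0.4 0; 65.5 1.5 -0.4 0",
)

```text
time: 62.05
tool_pos: [550.2, 260.6, 80.6]
eef_rot: [1.256, 1.179, -1.255]
contact_force: [0.4, 0.6, -0.2]
gripper_width: 58.4
```

>>> play_rows(
  rows="0 0 0 0; 0 0 0 0; 0 0 0 0; 0 0 0 0; 0 0 0 0; 0 0 0 0; 0 0 0 0",
  claw=255,
  force=30,
)

```text
time: 62.63
tool_pos: [550.8, 260.6, 81.2]
eef_rot: [1.257, 1.178, -1.254]
contact_force: [2.1, 0.1, 5.3]
gripper_width: 26.6
```

>>> play_rows(
  rows="0.5 0.5 0 0; 1 1 0 0; 1.5 1 0 0; 1.5 1 0 0",
)

```text
time: 62.97
tool_pos: [550.8, 260.7, 81.1]
eef_rot: [1.256, 1.179, -1.255]
contact_force: [-4.9, -2.4, 18.3]
gripper_width: 26.9
```

```bash
python3 -c "
from h import *
c,p,d,W,u,v=snap('wrist','w42')
for uu,vv in ((120,75),(200,75),(280,77),(330,78),(150,200),(200,180),(320,150),(270,150),(270,370)): print(uu,vv,W[vv,uu],p[vv,uu])
print(tool()[0])
"
```

```text
t 62.97 [550.83 260.66  81.05]
120 75 [485.77 355.92  49.27] [112 107 100]
200 75 [522.32 353.69  48.34] [113 107  99]
280 77 [559.25 350.57  47.44] [109 102  97]
330 78 [582.24 348.51  49.15] [104  99  93]
150 200 [488.32 295.66  48.36] [168 178 177]
200 180 [515.72 304.56  48.59] [169 180 179]
320 150 [576.91 315.88  49.15] [169 179 171]
270 150 [552.32 317.42  49.02] [168 179 176]
270 370 [550.62 270.1  138.36] [12  9 10]
[550.83 260.66  81.09]
```

View pics/w42.png

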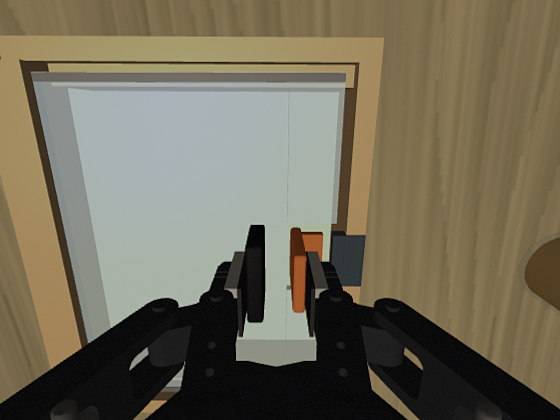

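>>> play_rows(
  rows="0.5 0 0 0; 1 0 0 0",
  claw=168,
)

```text
time: 63.18
tool_pos: [551.2, 260.9, 79.3]
eef_rot: [1.257, 1.179, -1.254]
contact_force: [-1.6, -0.3, 10.0]
gripper_width: 29.5
```

>>> play_rows(
  rows="0.5 0 0 0; 1 0 0 0",
  claw=158,
)

```text
time: 63.35
tool_pos: [552.0, 260.9, 78.1]
eef_rot: [1.258, 1.178, -1.253]
contact_force: [0.3, -0.2, 6.9]
gripper_width: 32.4
```

>>> play_rows(
  rows="0.5 0 0 0; 1 0 0 0",
  claw=150,
)

```text
time: 63.52
tool_pos: [552.5, 260.7, 76.7]
eef_rot: [1.258, 1.177, -1.253]
contact_force: [3.9, 0.3, 3.5]
gripper_width: 35.3
```

>>> play_rows(
  rows="0.5 0 0 0; 1 0 0 0",
  claw=140,
)

```text
time: 63.68
tool_pos: [551.7, 260.2, 74.9]
eef_rot: [1.257, 1.178, -1.255]
contact_force: [4.7, 0.6, 2.8]
gripper_width: 38.3
```

>>> play_rows(
  rows="0 0 0 0; 0 0 0 0; 0 0 0 0",
  claw=110,
)

```text
time: 63.93
tool_pos: [548.8, 260.1, 73.6]
eef_rot: [1.252, 1.181, -1.259]
contact_force: [0.3, 0.6, 0.6]
gripper_width: 48.5
```

```bash
python3 -c "
from h import *
c,p,d,W,u,v=snap('wrist','w43')
for uu,vv in ((120,75),(200,75),(280,77),(330,78),(150,200),(200,180),(320,150),(270,150)): print(uu,vv,W[vv,uu],p[vv,uu])
"
```

```text
t 63.93 [548.75 260.05  73.58]
120 75 [487.03 354.21  49.52] [110 104  96]
200 75 [521.87 352.06  48.93] [112 105  98]
280 77 [556.87 349.05  48.6 ] [107 100  94]
330 78 [578.8  347.24  48.74] [100  92  87]
150 200 [489.76 297.08  49.4 ] [166 176 174]
200 180 [515.65 305.48  49.29] [166 176 176]
320 150 [573.87 316.01  47.77] [167 177 169]
270 150 [550.35 317.78  50.29] [166 176 173]
```

View pics/w43.png

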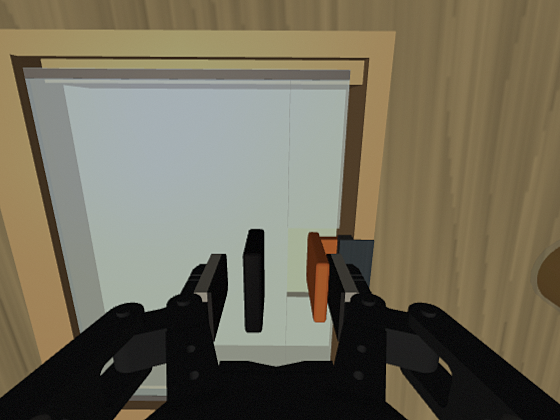

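>>> play_rows(
  rows="0 1 0 0; 0 1.5 0 0; 0 1.5 0 0; 0 1.5 0 0",
  claw=60,
)

```text
time: 64.32
tool_pos: [552.3, 260.2, 74.7]
eef_rot: [1.255, 1.179, -1.256]
contact_force: [-0.3, 0.1, 0.7]
gripper_width: 65.6
```

>>> play_rows(
  rows="-20 0 0 0; -45 0 0 0; -69 -1 0 0; -69 -1 0 0; -69 -1 0 0; -69 -1 0 0; -69 -1 0 0; -69 -1 0 0",
)

```text
time: 64.98
tool_pos: [550.5, 259.8, 142.4]
eef_rot: [1.254, 1.18, -1.258]
contact_force: [-0.2, 0.2, -0.2]
gripper_width: 65.3
```

```bash
python3 m4.py w44; python3 -c "
import cv2
p=cv2.imread('pics/w44.png'); cv2.imwrite('pics/w44c.png',cv2.resize(p[150:300,200:400],None,fx=3.5,fy=3.5,interpolation=cv2.INTER_CUBIC))"
```

```text
t 64.98 [550.49 259.81 142.42]
[550.59 259.92 142.5 ]
or 629 78.28138030808296 ((569.0462646484375, 257.7633972167969), (29.358057022094727, 5.706198692321777), 85.73735046386719)
foot 250 [[574.22 245.56  43.37]
 [578.05 258.45  44.88]
 [581.25 268.66  46.91]]
rib 79.62051713714513 ((539.3425903320312, 260.0930480957031), (38.8865966796875, 7.139068126678467), 85.77398681640625) dist 29.794891191489874
keeper ((589.3259887695312, 256.7792663574219), (28.965211868286133, 16.675479888916016), 85.57798767089844) [[581.2  242.82  51.7 ]
 [589.3  257.09  52.93]
 [597.41 270.81  54.22]]
[458.17 335.21  49.13]
[505.12 332.25  50.  ]
[578.19 321.    47.86]
[435.55 210.61  55.13]
[566.37 198.3   48.44]
[491.92 237.7   48.54]
```

View pics/w44c.png

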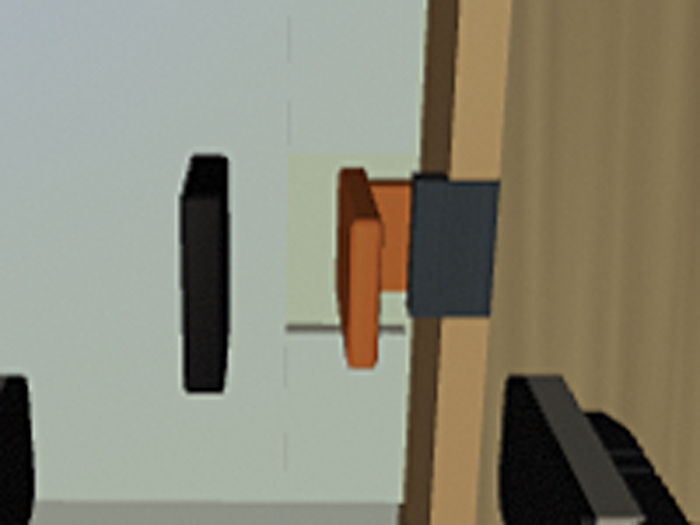

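>>> play_rows(
  rows="-20 0 0 0; -50 0 0 0; -80 0 0 0; -110 0 0 0; -130 0 0 0; -130 0 0 0; -130 0 0 0; -130 0 0 0; -130 0 0 0; -130 0 0 0",
)

```text
time: 65.87
tool_pos: [550.6, 259.9, 272.0]
eef_rot: [1.253, 1.18, -1.258]
contact_force: [0.2, -0.0, 0.3]
gripper_width: 65.3
```

```bash
python3 -c "
from h import *
c,p,d,W,u,v=snap('wrist','w45')
c,p,d,W,u,v=snap('scene','s45')
c,p,d,W,u,v=snap('top','t45')
"
```

```text
t 65.87 [550.56 259.87 271.99]
t 65.92 [550.7  259.99 272.25]
t 65.97 [550.88 260.02 272.51]
```

View pics/w45.png

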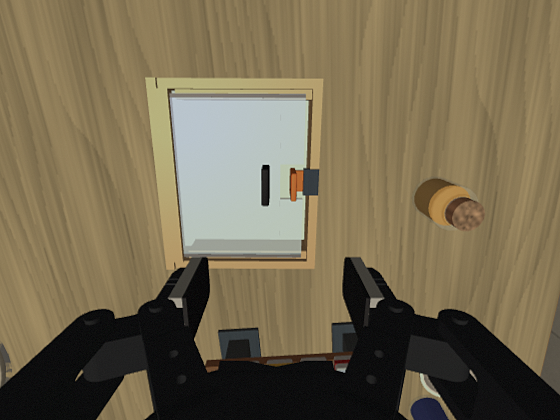

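View pics/s45.png

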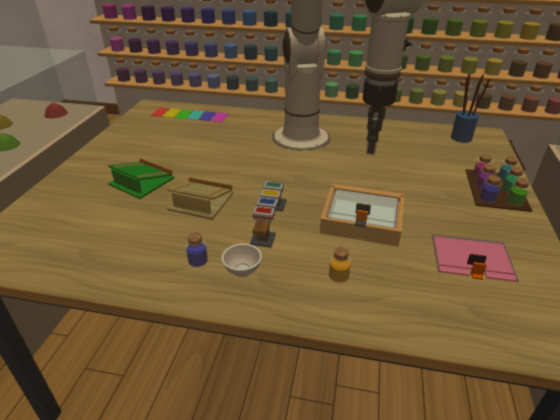

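View pics/t45.png

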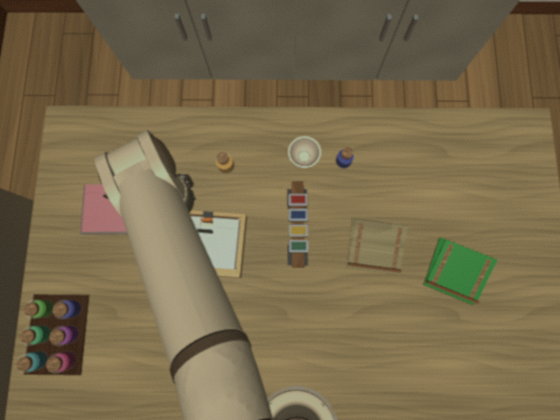

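```bash
python3 -c "
from h import *
print(manip.finish_job(), manip.state()['time'])"
```

```text
the job is handed in; nothing more can be done
the job is handed in; nothing more can be done
```

I finished the job and handed it in after about 66 s. The cover was freed and parked on the plywood stand, all four tins were moved to the bar, and the cover was refitted on the empty case.

**How the cover was handled:** The moves allow no tilting of the tool. I pinched the tab against the rib only to unlatch and re-latch the cover. For pivoting and carrying I held the ends of the rib, so the cover could swing in the grip. I freed and refitted it in two stages: the tab's nose rested briefly on top of the keeper while I changed grip.

**Last checks:**
- **Cover:** The plate lies flat at about 49 mm. The tab stands 29.8 mm from the rib, the same as at the start, so it is fully out. Its foot is below the keeper's underside, and the plain edge is under the lip.
- **Parking:** On the stand the cover was against the stop strip and within about 1 mm of the middle. It had not been knocked when I came back for it.
- **Tins:** When last measured, all four lay flat across the bar, within about 1 mm of its centre line and about 44 mm apart. The final overhead picture shows them still in place.
- **Jars, bowl and look-alikes:** I did not touch them, and they look unmoved in the last pictures.

**What went wrong:**
- **First latch:** When I opened the fingers they lifted the tab end, and the tab stayed about 3 mm pressed against the keeper's front. I pinched again, pressed down and opened in small steps, and it snapped out under the keeper.
- **Hard press:** While pressing the cover down, the force at the tool briefly reached about 37 N, close to the 40 N limit for the arm or gripper body. It came through the fingers on the cover, and I backed off at once.

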